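# Knock a wedged dowel out of a pin case

## Robot

A 6-joint arm with a two-finger parallel gripper is mounted at the origin on the work surface. World frame = base frame: x ahead of the robot, y to its left, z up, the work surface at z = 0. Lengths are in m, angles in rad, forces in N, time in s.
With the tool pointing down it reaches from about 0.225 to 0.875 m from the base axis. Payload 3.4 kg.
Tool frame: the origin (TCP) lies at the very end of the fingers, on their centre line; the grasp point (between the pads) lies 19 mm behind it; z points along the fingers, y is the line along which they close (so a half turn about z gives the same grasp; the last joint's range is limited). The gripper opens to 85 mm and grips with 20 to 120 N. Pads are 22 mm wide; open, the fingers measure 114 mm over their backs; the gripper's body (76 mm by 85 mm) begins 54 mm behind the grasp point. The pads swing forward as they close: fully open they stand 13 mm farther back than shut.
Start: joints at [1.177, 0.276, 1.505, -0, 1.361, -0.121], TCP at [0.155, 0.554, 0.193] pointing down, gripper open.
Joint ranges: [-2.89, 2.89], [-0.75, 2.08], [0.22, 2.7], [-1.18, 4.32], [0.11, 2.71], [-2.7, 2.7]. Speed limits (rad/s): [2.57, 2.57, 3.14, 3.14, 3.14, 3.14].

## Interface

Orientations are given as a unit quaternion [w, x, y, z].
In Python, from rig import get_state, optics, sign_off gives the robot as it stands.
- The arm moves only by the tool send_rows, never from a script. Its argument "increments" is a list of rows, each an object with "gripper": the gripper's target within -1 to 1 (shut at 1, half-way at 0, fully open at -1); "linear": the shift along the world's x, y, z in m, a list of three; "delta_rot": the turn, a rotation vector about the world's x, y, z in rad, a list of three. In form: [{"gripper": gripper, "linear": [dx, dy, dz], "delta_rot": [rx, ry, rz]}, ...]. A call has 1 to 8 rows; each row is the pose to reach, as a shift and turn from the pose commanded when the call began; what a row does not reach only later rows make up. A row lasts 1/10 s, in which the tool goes at most 50 mm and 8.59 degrees, less where a joint would pass 70% of its speed; a pose out of reach is approached as far as the arm can. A call with a gripper value outside its range is refused whole. The fingers move at their own pace and stop on an object; "newtons" is the grip in N (left out, the last holds). Time passes only in rows, so rows that repeat a pose let the fingers close. It gives the time, the measured TCP pose, the force, the opening and the grip force at its end, in the units of the state.
- get_state(): the state, without advancing time (a new reading comes with each control period).
- optics.get_image(name): name is "scene" or "top" or "wrist"; returns a dict with "pixels" (480x640x3 uint8, blue, green, red), "K" (3x3 intrinsics, pixels), "rvec" (rotation vector, rad) and "tvec" (3), from world to camera coordinates, as OpenCV has them; the wrist camera has in their place "T_tool_cam" (4x4, takes a point from camera to tool coordinates, whose origin is the TCP and whose axes are the flange's). Camera axes: x right, y down, z forward; pixel columns grow to the right and rows downward; lengths in m; the calibration is good to about 2 mm. A picture is of the moment at which its call begins: read the wrist's pose just before it. There is no depth.
- sign_off(): hands the job in; it is judged then, once.
The state is a dict: "clock": time; "qpos": joint angles; "qd": joint speeds; "effort": joint torques, N m; "position": TCP position; "ee_rot": TCP orientation; "contact_force": force on the tool from outside, world axes, zero at the start; "moment": the same for the moment, N m; "width": finger opening in m; "gripper_force": force on a finger pad.
Only numpy, scipy, OpenCV 4.12 (cv2) and the standard library are available. Lean on these libraries where they do the work, as an engineer would, in place of code of your own. Each camera call takes 0.05 s, during which the arm holds its last target. There are 200 camera calls.

## Task

A brass mould dowel is wedged in the mouth of the wooden pin case lying in the cradle. First slide the tall oil can, on its foot and without lifting or toppling it, away from the catch tray's steel strip and onto the round cork disc; then tip the case mouth-down over the tray, knock its rim on the steel strip until the dowel and the thin pin behind it have both dropped into the tray, and lay the empty case back in its cradle. Leave the other things on the table where they are.

Things in the scene. Friction and masses are not known exactly. Their poses are not given: they have to be found in the camera images.
- oilcan_foot (a point): Centre of the underside of the loose steel oil can: upright cylinder 60 mm across and 150 mm tall, then a spout cone to 205 mm; 0.35 kg, own z up. It stands 70 to 95 mm clear of the tray's steel strip, where the tail of the tipped case must come. Too tall to straddle low down from above: it slides when pushed within 35 mm of the table and tips when pushed high.
- disc: Round cork disc, 90 mm in diameter, let in flush with the table top (nothing to climb): where the oil can belongs. Origin at its centre.
- strip_edge (a point): Middle of the upper outer edge of the fixed steel strip, 55 mm above the table, along one side of the tray. Axes as the tray's: x level, pointing away from the tray across the strip, y along the strip, z up. The strip is 5 mm thick (towards -x) and 146 mm long. With the oil can gone, 150 mm beyond it is clear.
- tray: Fixed open wooden catch tray, 130 mm (x) by 140 mm (y), walls 4 mm thick and 40 mm high, floor 4 mm thick, with the 55 mm high steel strip along its +x side. Origin at the centre of its underside, z up.
- case_center (a point): Middle of the loose wooden pin case, on its axis: octagonal, 120 mm long, 32 mm across flats, 0.2 kg, with an aluminium collar 48 mm across flats on the last 12 mm at the mouth. Own +x points out of the mouth. Bore 21.2 mm across flats, so the rim (flat face of the collar) is 13 mm broad. Lies level in the cradle, flats upright at its sides, to be gripped across its middle from above.
- case_mouth (a point): Centre of the case's mouth, in the plane of the rim, 60 mm along +x from case_center.
- cradle_rest (a point): Point in the fixed wooden cradle, 52 mm above the table, where case_center belongs; x runs along the case towards the mouth. Cradle: base board 130 x 70 x 8 mm and two vee blocks 12 mm thick, 35 mm either side of the middle, 58 mm free between them; the vees reach 25 mm to each side of the axis and 52 mm above the table, and are open above.
- dowel_center (a point): Centre of the loose brass dowel, 20 mm across, 36 mm long, axis along own x, 95 g. Wedged by sprung nubs in the neck: centre about 10 mm inside the rim, nose 8 mm outside. Tipping alone never frees it. A knock of the rim along the case's axis at 0.2 m/s shifts it 3 to 6 mm, at 0.1 m/s about 1 mm; after 9 to 13 mm it slides out if tipped 35 degrees. A nose striking the strip goes back in.
- pin_center (a point): Centre of the loose brass pin behind the dowel inside the case, 12 mm in diameter and 28 mm long, axis along its own x, 28 g; it slides out by itself after the dowel.
- blade: Bystander: flat steel rolling blade 135 x 45 x 4 mm, on a fixed round board 170 mm across and 18 mm high. Leave alone.
- bowl: Bystander: white bowl 104 mm across, 42 mm high. Leave alone.
- gauge: Bystander: flat wooden gauge with three holes, 120 x 50 x 9 mm. Leave alone.
- jar: Bystander: amber jar 68 mm across, 85 mm high. Leave alone.
- mug: Bystander: white mug 76 mm across, 85 mm high. Leave alone.
- brush: Bystander: brush lying flat. Leave alone.
- mallet: Bystander: wooden mallet lying flat, 190 mm long, 44 mm high. Leave alone.
Not all that is in view belongs to the job. There is more than one size of the part that bears oilcan_foot; the job needs the middle-sized.

How it is judged:
On the way, in this order (a step that is already met when the one before it is completed fails the run):
1. the oil can stands on the cork disc, its centre within 30 mm of the disc's (horizontal distance between oilcan_foot and disc below 0.03 m and angle between oilcan_foot's own z axis and vertical below 0.1 rad), for 0.2 s.
2. the case, its mouth at least 15 degrees below level, knocks on the tray's strip with more than 3 N while the dowel is still in its mouth (contact force between case and tray above 3 N and angle between case_center's own x axis and vertical above 1.83 rad and distance between dowel_center and case_mouth below 0.018 m).
3. dowel and pin lie in the tray (x of dowel_center in the frame of tray between -0.066 and 0.066 m and y of dowel_center in the frame of tray between -0.07 and 0.07 m and z of each of dowel_center, pin_center in the frame of tray below 0.035 m and x of pin_center in the frame of tray between -0.066 and 0.066 m and y of pin_center in the frame of tray between -0.07 and 0.07 m), for 0.2 s.
At the end, for the whole second after the job is handed in: Oil can upright, centre within 30 mm of the disc's; dowel and pin lying in the tray (centres inside its walls, under 35 mm high); case at rest in the cradle (middle within 12 mm of cradle_rest, axis along it within 7 degrees, either way round); all released and at rest (all of step 1 and all of step 3 and distance between case_center and cradle_rest below 0.012 m and angle between the x axis of case_center and the x axis of cradle_rest, either way round below 0.12 rad and linear speed of case below 0.02 m/s and linear speed of each of dowel, pin below 0.05 m/s); the robot touches nothing.
It fails at once if the oil can is tipped by more than 20 degrees (angle between oilcan_foot's own z axis and vertical above 0.35 rad).
It fails at once if the oil can is lifted by more than 12 mm (height (world z) of oilcan_foot above 0.012 m).
It fails at once if a bystander is shifted by more than 30 mm (distance of any of blade, bowl, gauge, jar, mug, brush, mallet from where it was at the start of the episode above 0.03 m).
It also fails if it takes over 67 s, if anything falls off the work surface, if the arm or the gripper's body presses on something with over 40 N, if the wrist force passes 120 N, or if a joint passes its speed limit or range.

## Working session

There is one attempt and no reset: what is moved stays moved. The work goes in short steps, Python scripts to look and compute and a tool call to move; the robot and the scene stay as the last step left them, time stands still between calls to the robot, and variables do not carry over. Pictures are saved under pics/ and viewed, at most 10 in all, crops included, and the job is handed in when it is done.

Besides the shell and the picture viewer there is one more tool, called after "Request:" as name(argument=value, ...) on one line, values as JSON. send_rows: Moves the arm, as the interface text tells. Its arguments: {"type":"object","properties":{"increments":{"type":"array"},"newtons":{"type":"number"}},"required":["increments"]}

```bash
mkdir -p pics; ls; cat > h.py <<'E'
import numpy as np, cv2
from rig import get_state, optics, sign_off
def shot(name,fn):
    im=optics.get_image(name); cv2.imwrite('pics/'+fn,im['pixels'])
    np.savez('pics/'+fn[:-4]+'.npz',**{k:np.array(v) for k,v in im.items()}); return im
def ray(fn,uv,z):
    d=np.load('pics/'+fn+'.npz'); R=cv2.Rodrigues(d['rvec'])[0]; t=d['tvec'].ravel()
    c=-R.T@t; out=[]
    for (u,v) in uv:
        r=R.T@np.linalg.inv(d['K'])@np.array([u,v,1.]); out.append(c+r*(z-c[2])/r[2])
    return np.round(np.array(out),4)
def proj(fn,P):
    d=np.load('pics/'+fn+'.npz'); return cv2.projectPoints(np.array(P,float).reshape(-1,3),d['rvec'],d['tvec'],d['K'],None)[0].reshape(-1,2).round(1)
E
python3 - <<'E'
from h import *
shot('top','top1.png'); shot('scene','scene1.png'); s=get_state(); print(s)
for f in('top1','scene1'):
    d=np.load(f'pics/{f}.npz');print(-cv2.Rodrigues(d['rvec'])[0].T@d['tvec'].ravel(),d['K'][0,0])
E
```

```text
pics
{'clock': 0.1, 'qpos': array([ 1.17700928e+00,  2.76508935e-01,  1.50596080e+00,  3.00900362e-05,
        1.36070769e+00, -1.20981020e-01]), 'qd': array([ 0.00037313, -0.00033361, -0.00211856,  0.00114406,  0.00105325,
       -0.00064178]), 'effort': array([ 2.73140271e-03, -4.17707455e+01, -2.46402311e+01, -1.68760985e-04,
        5.69779470e-03, -7.27724142e-06]), 'position': array([0.15471102, 0.5532659 , 0.1926575 ]), 'ee_rot': array([-2.15929942e-04,  1.35983504e-01,  9.90710784e-01, -7.62538067e-04]), 'contact_force': array([0.1260587 , 0.44532415, 0.15712303]), 'moment': array([-0.0105958 , -0.0069773 ,  0.05647742]), 'gripper_force': 0.0, 'width': 0.08553786074003218}
[0.30279271 0.05551438 1.5708216 ] 614.859116639229
[1.10320332 0.62882137 0.66412514] 458.65739592060345
```

View pics/top1.png

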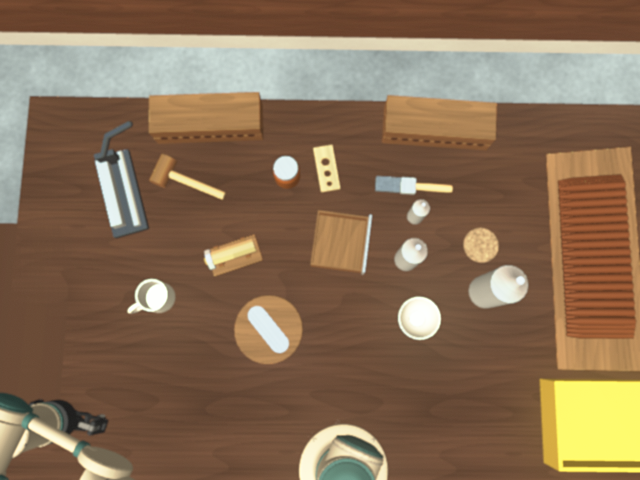

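View pics/scene1.png

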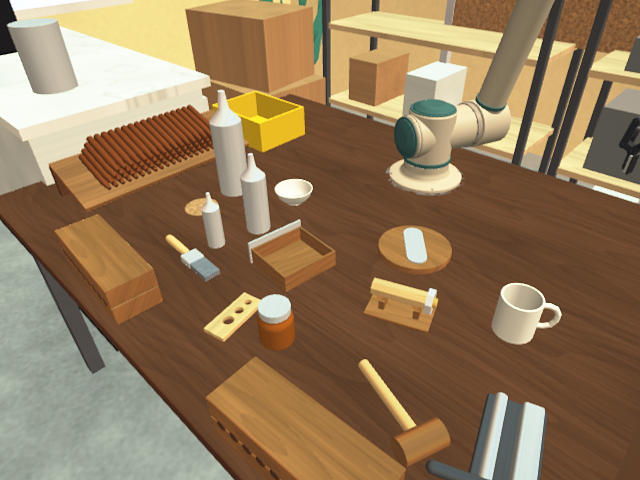

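Scene: tray at top (341,242) with its steel strip on the right (367,243), cork disc at (481,245), cradle and case at (233,253) with the mouth to the left (210,259). There are three oil cans: small (418,212), middle (410,254) and large (498,288). The middle one stands near the strip, so it fits; I'll confirm it in a crop.

```bash
python3 - <<'E'
from h import *
a=cv2.imread('pics/top1.png')
A=cv2.resize(a[185:320,190:390],None,fx=3.9,fy=3.9,interpolation=cv2.INTER_CUBIC)[:,:]
B=cv2.resize(a[190:310,390:540],None,fx=3.9,fy=3.9,interpolation=cv2.INTER_CUBIC)
# one montage: left cradle crop, right cans crop
L=cv2.resize(a[225:285,195:275],(400,300),interpolation=cv2.INTER_CUBIC)
T=cv2.resize(a[200:280,300:380],(400,300*4//3)[:2],interpolation=cv2.INTER_CUBIC)[:300]
T=cv2.resize(a[205:280,300:400],(400,300),interpolation=cv2.INTER_CUBIC)
b=cv2.imread('pics/scene1.png')
C=cv2.resize(a[195:315,385:545],(400,300),interpolation=cv2.INTER_CUBIC)
S=cv2.resize(b[85:265,180:420],(400,300),interpolation=cv2.INTER_CUBIC)
cv2.imwrite('pics/m1.png',np.vstack([np.hstack([L,T]),np.hstack([C,S])]))
# can base height check
print('can axis rays z0', ray('scene1',[(257,230)],0), ray('scene1',[(251,155)],.205), ray('top1',[(419,246)],.205), ray('top1',[(404,263)],0))
print('disc',ray('top1',[(481,245)],0),ray('scene1',[(202,207)],0))
print('tray strip ends',ray('top1',[(371,215),(365,272)],.055),'scene',ray('scene1',[(250,243),(300,223)],.055))
E
```

```text
can axis rays z0 [[ 0.5296 -0.1508  0.    ]] [[ 0.522  -0.1501  0.205 ]] [[ 0.518  -0.1608  0.205 ]] [[ 0.5055 -0.1539  0.    ]]
disc [[ 0.5548 -0.3545  0.    ]] [[ 0.5599 -0.3476  0.    ]]
tray strip ends [[ 0.6193 -0.0647  0.055 ]
 [ 0.4749 -0.0495  0.055 ]] scene [[ 0.6206 -0.0588  0.055 ]
 [ 0.4894 -0.0328  0.055 ]]
```

View pics/m1.png

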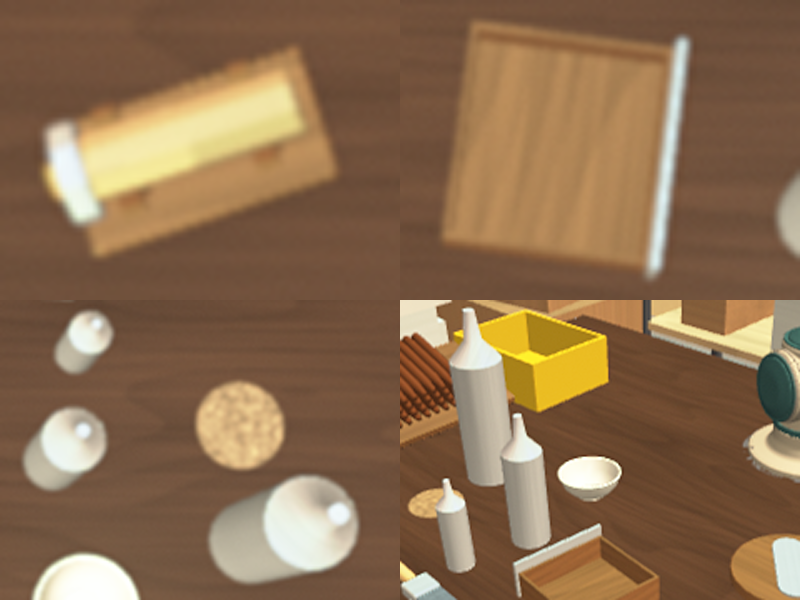

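The crop confirms the middle can: tip at top-image pixel (419,247), between the small can (418,212) and the large one (498,288). Now I'll go over the cradle for a close look.

Request:
send_rows(increments=[{"gripper": -1,"linear": [0.04,-0.03,0.05],"delta_rot": [0,0,-0.14]},{"gripper": -1,"linear": [0.08,-0.06,0.08],"delta_rot": [0,0,-0.28]},{"gripper": -1,"linear": [0.12,-0.09,0.11],"delta_rot": [0,0,-0.42]},{"gripper": -1,"linear": [0.16,-0.12,0.11],"delta_rot": [0,0,-0.56]},{"gripper": -1,"linear": [0.2,-0.15,0.11],"delta_rot": [0,0,-0.7]},{"gripper": -1,"linear": [0.24,-0.18,0.11],"delta_rot": [0,0,-0.84]},{"gripper": -1,"linear": [0.28,-0.21,0.11],"delta_rot": [0,0,-0.95]},{"gripper": -1,"linear": [0.32,-0.24,0.11],"delta_rot": [0,0,-1.02]}], newtons=80)

```text
clock: 0.9
position: [0.4499, 0.332, 0.3031]
ee_rot: [-0.0, 0.604, 0.797, 0.0]
contact_force: [0.6, 0.7, 0.1]
width: 0.0854
gripper_force: 0.0
```

Request:
send_rows(increments=[{"gripper": -1,"linear": [0.04,-0.03,0.0],"delta_rot": [0,0,0]},{"gripper": -1,"linear": [0.04,-0.03,0.0],"delta_rot": [0,0,0]},{"gripper": -1,"linear": [0.04,-0.03,0.0],"delta_rot": [0,0,0]},{"gripper": -1,"linear": [0.04,-0.03,0.0],"delta_rot": [0,0,0]}])

```text
clock: 1.3
position: [0.4878, 0.3039, 0.3029]
ee_rot: [-0.001, 0.602, 0.798, -0.0]
contact_force: [0.3, 0.6, -0.2]
width: 0.0854
gripper_force: 0.0
```

```bash
cat >> h.py <<'E'
from scipy.spatial.transform import Rotation as Ro
def wshot(fn):
    s=get_state(); im=optics.get_image('wrist'); cv2.imwrite('pics/'+fn+'.png',im['pixels'])
    q=s['ee_rot']; T=np.eye(4); T[:3,:3]=Ro.from_quat([q[1],q[2],q[3],q[0]]).as_matrix(); T[:3,3]=s['position']
    W=T@np.array(im['T_tool_cam']); R=W[:3,:3].T
    np.savez('pics/'+fn+'.npz',K=im['K'],rvec=cv2.Rodrigues(R)[0],tvec=-R@W[:3,3])
    print(s['clock'],s['position'].round(4),(T[:3,:3]).round(3).tolist(),W[:3,3].round(3),W[:3,2].round(2),s['qpos'].round(2)); return s
E
python3 - <<'E'
from h import *
wshot('w1')
E
```

```text
1.3 [0.4878 0.3039 0.3029] [[-0.275, 0.961, -0.001], [0.961, 0.275, 0.0], [0.001, -0.001, -1.0]] [0.468 0.372 0.483] [ 0.08 -0.27 -0.96] [0.44 0.24 1.29 0.   1.61 0.16]
```

View pics/w1.png

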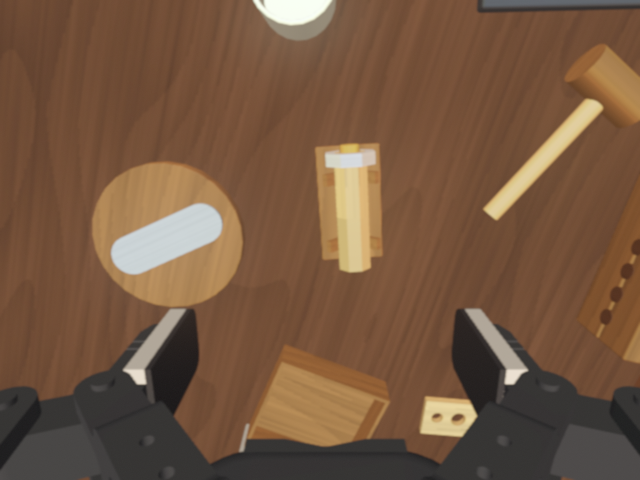

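Wrist view: case lying vertically in the image, collar/mouth at (350,158), tail at (353,268); cradle base-board corners about (316,147), (380,143), (383,256), (322,261); tray partly visible at bottom.

```bash
python3 - <<'E'
from h import *
b=ray('w1',[(316,147),(380,143),(383,256),(322,261)],.008); print(b.tolist(),b.mean(0))
print('sizes',np.linalg.norm(b[0]-b[1]),np.linalg.norm(b[1]-b[2]),np.linalg.norm(b[3]-b[0]))
ax=(b[0]+b[1]-b[2]-b[3])/2; print('axis',ax/np.linalg.norm(ax), np.degrees(np.arctan2(ax[1],ax[0])))
c=ray('w1',[(326,154),(376,151)],.06);print('collar mouth side corners',c.tolist(),c.mean(0),np.linalg.norm(c[0]-c[1]))
t=ray('w1',[(341,264),(366,263)],.06);print('tail',t.tolist(),t.mean(0))
print('top cradle',ray('top1',[(210,258.6),(208,251),(260,239),(267.5,260.5),(214,275.5)],.03).tolist())
# tray: strip/can estimates
e=ray('top1',[(371.5,215),(364.5,273)],.055);print('strip',e.tolist())
w=ray('top1',[(317.5,210.5),(310.5,266)],.04);print('far wall',w.tolist())
E
```

```text
[[0.4684, 0.3318, 0.008], [0.5335, 0.3549, 0.008], [0.5768, 0.2336, 0.008], [0.5104, 0.2081, 0.008]] [0.522275 0.2821   0.008   ]
sizes 0.0690769136542738 0.12879666144741486 0.1306357148715465
axis [-0.32880467  0.94439795  0.        ] 109.19624011144602
collar mouth side corners [[0.4795, 0.3324, 0.06], [0.525, 0.3484, 0.06]] [0.50225 0.3404  0.06   ] 0.048231213959426776
tail [[0.5257, 0.2283, 0.06], [0.5503, 0.2365, 0.06]] [0.538  0.2324 0.06  ]
top cradle [[0.5074, 0.3398, 0.03], [0.5267, 0.3456, 0.03], [0.5589, 0.2153, 0.03], [0.5042, 0.1949, 0.03], [0.4648, 0.3279, 0.03]]
strip [[0.6193, -0.066, 0.055], [0.4724, -0.0483, 0.055]]
far wall [[0.6325, 0.0703, 0.04], [0.4902, 0.086, 0.04]]
```

Request:
send_rows(increments=[{"gripper": -0.5,"linear": [0,-0.05,0.01],"delta_rot": [0,0,-0.09]},{"gripper": -0.5,"linear": [0,-0.1,0.02],"delta_rot": [0,0,-0.09]},{"gripper": -0.5,"linear": [0,-0.15,0.02],"delta_rot": [0,0,-0.09]},{"gripper": -0.5,"linear": [0,-0.2,0.02],"delta_rot": [0,0,-0.09]},{"gripper": -0.5,"linear": [0,-0.25,0.02],"delta_rot": [0,0,-0.09]},{"gripper": -0.5,"linear": [0,-0.3,0.02],"delta_rot": [0,0,-0.09]},{"gripper": -0.5,"linear": [0,-0.35,0.02],"delta_rot": [0,0,-0.09]},{"gripper": -0.5,"linear": [0,-0.4,0.02],"delta_rot": [0,0,-0.09]}])

```text
clock: 2.15
position: [0.4881, -0.0947, 0.3238]
ee_rot: [0.001, 0.637, 0.771, 0.0]
contact_force: [1.4, -0.4, -0.4]
width: 0.0639
gripper_force: 0.0
```

Request:
send_rows(increments=[{"gripper": 0.3,"linear": [0.01,-0.05,0.0],"delta_rot": [0,0,0]},{"gripper": 0.3,"linear": [0.01,-0.05,0.0],"delta_rot": [0,0,0]},{"gripper": 0.3,"linear": [0.01,-0.05,0.0],"delta_rot": [0,0,0]},{"gripper": 0.3,"linear": [0.01,-0.05,0.0],"delta_rot": [0,0,0]}])

```text
clock: 2.55
position: [0.4985, -0.1427, 0.3234]
ee_rot: [-0.0, 0.637, 0.771, 0.0]
contact_force: [0.4, 0.8, 0.0]
width: 0.0301
gripper_force: 0.0
```

```bash
python3 - <<'E'
from h import *
s=wshot('w2'); print(s['width'])
E
```

```text
2.55 [ 0.4985 -0.1427  0.3234] [[-0.189, 0.982, 0.0], [0.982, 0.189, 0.001], [0.001, 0.0, -1.0]] [ 0.485 -0.074  0.503] [ 0.05 -0.28 -0.96] [-0.41  0.14  1.37  0.    1.63 -0.6 ]
0.030058521704276114
```

View pics/w2.png

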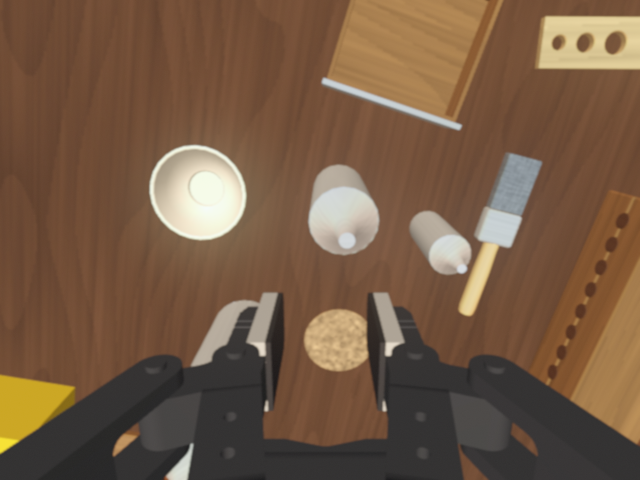

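View: can foot near (338,183), tip (347,241), cork disc (337,340), strip from (322,84) to (460,129); bowl (198,192), small can (440,243).

```bash
python3 - <<'E'
from h import *
print('tip',ray('w2',[(347,241)],.205),'shoulder',ray('w2',[(343.5,218)],.15))
e=ray('w2',[(322,84),(460,129)],.055);print('strip',e.tolist(),np.linalg.norm(e[0]-e[1]),e.mean(0)); v=e[1]-e[0];print(np.degrees(np.arctan2(v[1],v[0])))
print('disc',ray('w2',[(337,340),(337,309),(337,371),(304,340)],0).tolist())
print('small can',ray('w2',[(462,268)],.14),'base',ray('w2',[(427,226)],0),'bowl',ray('w2',[(198,192)],.042),'big can',ray('w2',[(243,310)],.0))
print('proj foot', proj('w2',[[0.519,-.156,0],[.519,-.126,0],[.489,-.156,0],[.549,-.156,0]]).tolist())
# tilt rotation from pure down w/ closing 11deg: rotvec
d=np.array([.19,-.98,0]);a=np.cross([0,0,-1],d);print('tilt axis*0.52',a/np.linalg.norm(a)*.52)
E
```

```text
tip [[ 0.5174 -0.1598  0.205 ]] shoulder [[ 0.5164 -0.1564  0.15  ]]
strip [[0.4769, -0.0502, 0.055], [0.6216, -0.0658, 0.055]] 0.14553848288339416 [ 0.54925 -0.058    0.055  ]
-6.153249658005374
disc [[0.5546, -0.3537, 0.0], [0.5458, -0.3102, 0.0], [0.5638, -0.3992, 0.0], [0.5123, -0.3619, 0.0]]
small can [[ 0.6308 -0.1836  0.14  ]] base [[ 0.6307 -0.182   0.    ]] bowl [[ 0.3659 -0.1832  0.042 ]] big can [[ 0.4282 -0.3344  0.    ]]
proj foot [[340.6, 187.5], [345.8, 162.3], [315.5, 182.7], [365.5, 192.3]]
tilt axis*0.52 [-0.51049415 -0.09897336 -0.        ]
```

Request:
send_rows(increments=[{"gripper": 0.3,"linear": [0.005,0.03,0.0],"delta_rot": [-0.13,-0.025,0]},{"gripper": 0.3,"linear": [0.009,0.045,-0.02],"delta_rot": [-0.26,-0.05,0]},{"gripper": 0.3,"linear": [0.009,0.045,-0.06],"delta_rot": [-0.39,-0.075,0]},{"gripper": 0.3,"linear": [0.009,0.04,-0.1],"delta_rot": [-0.51,-0.1,0]},{"gripper": 0.3,"linear": [0.009,0.035,-0.14],"delta_rot": [-0.51,-0.1,0]},{"gripper": 0.3,"linear": [0.009,0.035,-0.18],"delta_rot": [-0.51,-0.1,0]},{"gripper": 0.3,"linear": [0.009,0.035,-0.2],"delta_rot": [-0.51,-0.1,0]},{"gripper": 0.3,"linear": [0.009,0.035,-0.2],"delta_rot": [-0.51,-0.1,0]}])

```text
clock: 3.4
position: [0.505, -0.1076, 0.1205]
ee_rot: [0.196, 0.615, 0.746, -0.164]
contact_force: [-1.3, 0.2, -0.5]
width: 0.0298
gripper_force: 0.0
```

```bash
python3 - <<'E'
from h import *
wshot('w3'); shot('scene','scene3.png')
b=cv2.imread('pics/scene3.png'); cv2.imwrite('pics/s3c.png',cv2.resize(b[80:300,180:440],(709,600)))
E
```

```text
3.4 [ 0.505  -0.1076  0.1205] [[-0.167, 0.982, 0.091], [0.853, 0.19, -0.487], [-0.495, -0.003, -0.869]] [0.476 0.04  0.241] [ 0.13 -0.71 -0.69] [ 0.04  0.24  1.9  -0.62  1.01  0.18]
```

View pics/s3c.png

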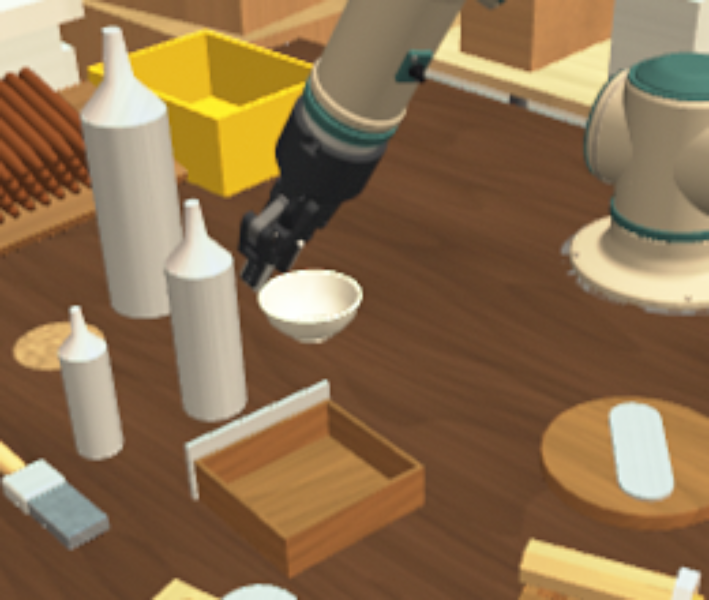

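The fingers are behind the middle can and clear of the strip. Descend, then push.

Request:
send_rows(increments=[{"gripper": 0.3,"linear": [0,0,-0.03],"delta_rot": [0,0,0]},{"gripper": 0.3,"linear": [0,0,-0.06],"delta_rot": [0,0,0]},{"gripper": 0.3,"linear": [0.001,0,-0.085],"delta_rot": [0,0,0]},{"gripper": 0.3,"linear": [0.002,0,-0.099],"delta_rot": [0,0,0]},{"gripper": 0.3,"linear": [0.002,0,-0.099],"delta_rot": [0,0,0]},{"gripper": 0.3,"linear": [0.003,-0.005,-0.099],"delta_rot": [0,0,0]},{"gripper": 0.3,"linear": [0.004,-0.01,-0.099],"delta_rot": [0,0,0]},{"gripper": 0.3,"linear": [0.005,-0.015,-0.099],"delta_rot": [0,0,0]}])

```text
clock: 4.3
position: [0.5139, -0.1251, 0.0258]
ee_rot: [0.2, 0.616, 0.744, -0.162]
contact_force: [0.4, 0.4, 0.1]
width: 0.0299
gripper_force: 0.0
```

Request:
send_rows(increments=[{"gripper": 0.3,"linear": [0.001,-0.006,0],"delta_rot": [0,0,0]},{"gripper": 0.3,"linear": [0.0025,-0.013,0],"delta_rot": [0,0,0]},{"gripper": 0.3,"linear": [0.004,-0.022,0],"delta_rot": [0,0,0]},{"gripper": 0.3,"linear": [0.006,-0.031,0],"delta_rot": [0,0,0]},{"gripper": 0.3,"linear": [0.008,-0.041,0],"delta_rot": [0,0,0]},{"gripper": 0.3,"linear": [0.01,-0.051,0],"delta_rot": [0,0,0]},{"gripper": 0.3,"linear": [0.0115,-0.06,0],"delta_rot": [0,0,0]},{"gripper": 0.3,"linear": [0.013,-0.068,0],"delta_rot": [0,0,0]}])

```text
clock: 5.1
position: [0.526, -0.1934, 0.0244]
ee_rot: [0.199, 0.616, 0.744, -0.163]
contact_force: [0.2, 3.1, 4.1]
width: 0.03
gripper_force: 2.1
```

```bash
python3 - <<'E'
from h import *
wshot('w4'); shot('scene','scene4.png')
b=cv2.imread('pics/scene4.png'); w=cv2.imread('pics/w4.png')
cv2.imwrite('pics/m4.png',np.hstack([cv2.resize(b[80:280,170:370],(400,400)),cv2.resize(w,(400,300))[:] if 0 else cv2.resize(w[80:480,120:520],(400,400))]))
E
```

```text
5.1 [ 0.526  -0.1934  0.0244] [[-0.161, 0.982, 0.096], [0.853, 0.188, -0.487], [-0.497, 0.003, -0.868]] [ 0.497 -0.046  0.145] [ 0.14 -0.71 -0.69] [-0.14  0.38  2.   -0.77  0.74  0.26]
```

View pics/m4.png

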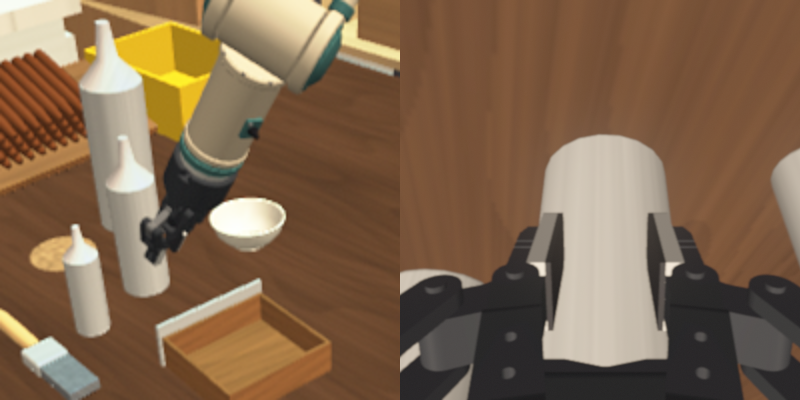

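Can upright and nestled between the fingers; near edge of its foot at wrist pixel (325,215).

```bash
python3 - <<'E'
from h import *
p=ray('w4',[(325,215)],0)[0]; print(p, 'centre', p+.03*np.array([.189,-.982,0]))
print(proj('scene4',[[.527,-.229,0],[.535,-.227,.205]]))
E
```

```text
[ 0.523  -0.1793  0.    ] centre [ 0.52867 -0.20876  0.     ]
[[238.5 218.1]
 [225.8 147.2]]
```

Request:
send_rows(increments=[{"gripper": 0.3,"linear": [0.001,-0.006,-0.002],"delta_rot": [0,0,0]},{"gripper": 0.3,"linear": [0.0025,-0.014,-0.004],"delta_rot": [0,0,0]},{"gripper": 0.3,"linear": [0.004,-0.023,-0.006],"delta_rot": [0,0,0]},{"gripper": 0.3,"linear": [0.006,-0.033,-0.008],"delta_rot": [0,0,0]},{"gripper": 0.3,"linear": [0.008,-0.043,-0.008],"delta_rot": [0,0,0]},{"gripper": 0.3,"linear": [0.0095,-0.053,-0.008],"delta_rot": [0,0,0]},{"gripper": 0.3,"linear": [0.011,-0.062,-0.008],"delta_rot": [0,0,0]},{"gripper": 0.3,"linear": [0.0125,-0.07,-0.008],"delta_rot": [0,0,0]}])

```text
clock: 6.0
position: [0.538, -0.2636, 0.0161]
ee_rot: [0.199, 0.616, 0.744, -0.163]
contact_force: [-0.3, 2.5, 2.2]
width: 0.0302
gripper_force: 1.6
```

Request:
send_rows(increments=[{"gripper": 0.3,"linear": [0.0015,-0.009,0],"delta_rot": [0,0,0]},{"gripper": 0.3,"linear": [0.003,-0.018,0],"delta_rot": [0,0,0]},{"gripper": 0.3,"linear": [0.005,-0.028,0],"delta_rot": [0,0,0]},{"gripper": 0.3,"linear": [0.007,-0.038,0],"delta_rot": [0,0,0]},{"gripper": 0.3,"linear": [0.009,-0.048,0],"delta_rot": [0,0,0]},{"gripper": 0.3,"linear": [0.0105,-0.057,0],"delta_rot": [0,0,0]},{"gripper": 0.3,"linear": [0.012,-0.064,0],"delta_rot": [0,0,0]},{"gripper": 0.3,"linear": [0.013,-0.069,0],"delta_rot": [0,0,0]}])

```text
clock: 6.8
position: [0.5512, -0.3323, 0.0162]
ee_rot: [0.199, 0.616, 0.744, -0.163]
contact_force: [-0.5, 1.6, 1.0]
width: 0.03
gripper_force: 1.6
```

Request:
send_rows(increments=[{"gripper": 0.3,"linear": [0,-0.002,0],"delta_rot": [0,0,0]},{"gripper": 0.3,"linear": [0,-0.002,0],"delta_rot": [0,0,0]}])

```text
clock: 7.0
position: [0.5512, -0.3338, 0.0162]
ee_rot: [0.199, 0.616, 0.744, -0.163]
contact_force: [0.1, 0.9, -0.6]
width: 0.03
gripper_force: 0.8
```

```bash
python3 - <<'E'
from h import *
wshot('w5'); shot('scene','scene5.png'); shot('top','top5.png')
b=cv2.imread('pics/scene5.png'); w=cv2.imread('pics/w5.png')
cv2.imwrite('pics/m5.png',np.hstack([cv2.resize(b[80:280,150:350],(400,400)),w[80:480,120:520]]))
print(proj('scene5',[[.555,-.354,0],[.555,-.354,.205]]).tolist(),proj('w5',[[.5493,-.3245,0]]).tolist())
E
```

```text
7.0 [ 0.5512 -0.3338  0.0162] [[-0.161, 0.982, 0.096], [0.853, 0.188, -0.487], [-0.497, 0.003, -0.868]] [ 0.522 -0.186  0.136] [ 0.14 -0.71 -0.69] [-0.39  0.44  1.91 -0.78  0.63  0.02]
[[202.1, 205.5], [188.3, 135.3]] [[325.5, 235.2]]
```

View pics/m5.png

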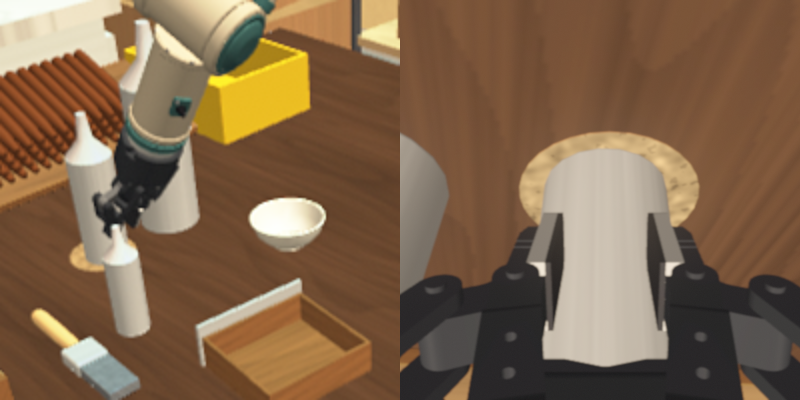

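The can stands upright on the cork (foot edge at wrist pixel (325,230), 235 predicted), so it is within about 5 mm of the disc's centre. Retreat and go to the case.

Request:
send_rows(increments=[{"gripper": 0.3,"linear": [-0.004,0.02,0],"delta_rot": [0,0,0]},{"gripper": 0.3,"linear": [-0.01,0.05,0],"delta_rot": [0,0,0]},{"gripper": 0,"linear": [-0.016,0.085,0.03],"delta_rot": [0,0,0]},{"gripper": -0.5,"linear": [-0.018,0.1,0.075],"delta_rot": [0,0,0]},{"gripper": -0.5,"linear": [-0.02,0.11,0.12],"delta_rot": [0,0,0]},{"gripper": -0.5,"linear": [-0.02,0.12,0.165],"delta_rot": [0.13,0.025,0]},{"gripper": -0.5,"linear": [-0.02,0.15,0.2],"delta_rot": [0.26,0.05,0]},{"gripper": -0.5,"linear": [-0.02,0.19,0.22],"delta_rot": [0.39,0.075,0]}])

```text
clock: 7.95
position: [0.5331, -0.1435, 0.2419]
ee_rot: [0.05, 0.636, 0.769, -0.035]
contact_force: [0.9, -0.2, -1.6]
width: 0.0637
gripper_force: 0.0
```

Request:
send_rows(increments=[{"gripper": -0.5,"linear": [0,0.045,0],"delta_rot": [0.12,0.025,0]},{"gripper": -0.5,"linear": [0,0.09,0],"delta_rot": [0.12,0.025,0]},{"gripper": -0.5,"linear": [0,0.135,0],"delta_rot": [0.12,0.025,0]},{"gripper": -0.5,"linear": [0,0.18,0],"delta_rot": [0.12,0.025,0]},{"gripper": -0.5,"linear": [0,0.225,0],"delta_rot": [0.12,0.025,0]},{"gripper": -0.5,"linear": [0,0.27,0],"delta_rot": [0.12,0.025,0]},{"gripper": -0.5,"linear": [0,0.315,0],"delta_rot": [0.12,0.025,0]},{"gripper": -0.5,"linear": [0,0.36,0],"delta_rot": [0.12,0.025,0]}])

```text
clock: 8.75
position: [0.5306, 0.218, 0.2362]
ee_rot: [0.0, 0.638, 0.77, -0.0]
contact_force: [0.2, -0.3, 0.0]
width: 0.0641
gripper_force: 0.0
```

Request:
send_rows(increments=[{"gripper": -0.5,"linear": [-0.01,0.04,-0.03],"delta_rot": [0,0,0.14]},{"gripper": -0.5,"linear": [-0.01,0.07,-0.05],"delta_rot": [0,0,0.14]},{"gripper": -0.5,"linear": [-0.01,0.07,-0.05],"delta_rot": [0,0,0.14]}])

```text
clock: 9.05
position: [0.5182, 0.2893, 0.1826]
ee_rot: [-0.002, 0.58, 0.814, -0.002]
contact_force: [0.1, 0.4, -0.3]
width: 0.0641
gripper_force: 0.0
```

```bash
python3 - <<'E'
from h import *
s=wshot('w6'); R=Ro.from_quat(np.roll(s['ee_rot'],-1)).as_matrix(); print(s['width'])
g=np.radians(109.2); X=np.array([np.cos(g),np.sin(g),0]);Z=np.array([0,0,-1.]);T=np.c_[X,np.cross(Z,X),Z]
print('rotvec to cradle pose',Ro.from_matrix(T@R.T).as_rotvec(),'shift',np.array([.521,.284,.033])-s['position'])
E
```

```text
9.05 [0.5182 0.2893 0.1826] [[-0.326, 0.945, -0.006], [0.945, 0.326, -0.001], [0.001, -0.006, -1.0]] [0.496 0.356 0.362] [ 0.09 -0.27 -0.96] [0.39 0.31 1.48 0.   1.36 0.06]
0.06410935766116505
rotvec to cradle pose [ 0.00123975 -0.00632796  0.00282105] shift [ 0.00279591 -0.00528588 -0.14959218]
```

```bash
python3 - <<'E'
from h import *
w=cv2.imread('pics/w6.png'); h=cv2.cvtColor(w,cv2.COLOR_BGR2HSV)
def comps(m,n):
    k,l,st,c=cv2.connectedComponentsWithStats(m.astype(np.uint8))
    for i in range(1,k):
        if st[i,4]>n: print(st[i],c[i].round(1),cv2.minAreaRect(np.argwhere(l==i)[:,::-1].astype(np.float32)))
print('white');comps((h[...,1]<50)&(h[...,2]>150),300)
print('wood yellow');comps((h[...,0]>14)&(h[...,0]<32)&(h[...,1]>50)&(h[...,2]>195),600)
c=np.array([.5213,.2835,.052]);a=np.array([-.329,.944,0]);n=np.array([.944,.329,0])
z=np.array([0,0,1])
P=[c+60*.001*a+s*.01*n+.024*z for s in(-1,1)]+[c+.048*a+s*.01*n+.024*z for s in(-1,1)]+[c+.06*a+s*.024*n for s in(-1,1)]+[c-.06*a+s*.0066*n+.016*z for s in(-1,1)]
print(proj('w6',P).tolist())
E
```

```text
white
[ 293  136   70   23 1404] [327.5 146.8] ((327.5, 147.0), (22.0, 69.0), 90.0)
[   5  197  151   91 8118] [ 80.3 242.2] ((79.80570983886719, 242.105224609375), (57.500648498535156, 154.9415740966797), 69.0573501586914)
[ 177  300   46   68 1069] [198.8 332.9] ((198.26084899902344, 330.67218017578125), (23.359203338623047, 74.41470336914062), 21.336862564086914)
[ 427  300   46   68 1070] [451.  332.8] ((451.1551513671875, 330.6379089355469), (74.83522033691406, 22.84052848815918), 68.19859313964844)
[500 453  46  27 875] [519.5 468.5] ((522.5, 466.0), (45.0, 26.0), 0.0)
wood yellow
[ 507  100  133  140 4099] [577.7 173.3] ((580.878173828125, 171.39773559570312), (24.984256744384766, 182.47604370117188), 46.827972412109375)
[ 304  156   50  147 6365] [328.8 227.5] ((330.23284912109375, 229.28016662597656), (145.76820373535156, 49.00991439819336), 88.63607025146484)
[[313.2, 137.4], [344.0, 137.3], [313.3, 156.1], [343.8, 156.1], [294.3, 135.3], [362.8, 135.2], [319.6, 302.0], [337.4, 302.0]]
```

Collar and tail pixels match the predicted case pose to within about 1 px (case centre (0.521, 0.2835)). Descending.

Request:
send_rows(increments=[{"gripper": -0.5,"linear": [0,0,-0.03],"delta_rot": [0,0,0]},{"gripper": -0.5,"linear": [0,0,-0.06],"delta_rot": [0,0,0]},{"gripper": -0.5,"linear": [0,0,-0.08],"delta_rot": [0,0,0]},{"gripper": -0.5,"linear": [0,0,-0.08],"delta_rot": [0,0,0]},{"gripper": -0.5,"linear": [0,0,-0.08],"delta_rot": [0,0,0]}])

```text
clock: 9.6
position: [0.5221, 0.2856, 0.1073]
ee_rot: [0.001, 0.583, 0.813, 0.0]
contact_force: [-0.6, -0.4, -0.1]
width: 0.0641
gripper_force: 0.0
```

```bash
python3 - <<'E'
from h import *
s=get_state();print(np.array([.5213,.2835,.033])-s['position'],Ro.from_quat(np.roll(s['ee_rot'],-1)).as_matrix()[:,0])
E
```

```text
[-0.00080624 -0.0021133  -0.07432174] [-3.20891469e-01  9.47115815e-01 -5.46456775e-04]
```

Request:
send_rows(increments=[{"gripper": -0.5,"linear": [-0.001,-0.002,-0.025],"delta_rot": [0,0,0.008]},{"gripper": -0.5,"linear": [-0.001,-0.002,-0.05],"delta_rot": [0,0,0.008]},{"gripper": -0.5,"linear": [-0.001,-0.002,-0.07],"delta_rot": [0,0,0.008]},{"gripper": -0.5,"linear": [-0.001,-0.002,-0.0745],"delta_rot": [0,0,0.008]},{"gripper": -0.5,"linear": [-0.001,-0.002,-0.0745],"delta_rot": [0,0,0.008]},{"gripper": 0.6,"linear": [-0.001,-0.002,-0.0745],"delta_rot": [0,0,0.008]},{"gripper": 0.6,"linear": [-0.001,-0.002,-0.0745],"delta_rot": [0,0,0.008]},{"gripper": 0.8,"linear": [-0.001,-0.002,-0.0745],"delta_rot": [0,0,0.008]}], newtons=80)

```text
clock: 10.4
position: [0.5209, 0.2847, 0.0329]
ee_rot: [0.001, 0.579, 0.815, 0.001]
contact_force: [-0.3, -1.0, 0.1]
width: 0.0206
gripper_force: 0.0
```

Request:
send_rows(increments=[{"gripper": 0.8,"linear": [0,0,0],"delta_rot": [0,0,0]},{"gripper": 0.8,"linear": [0,0,0],"delta_rot": [0,0,0]},{"gripper": 0.8,"linear": [0,0,0],"delta_rot": [0,0,0]}])

```text
clock: 10.7
position: [0.5202, 0.2845, 0.0318]
ee_rot: [0.0, 0.579, 0.815, 0.0]
contact_force: [-0.2, 0.2, -0.5]
width: 0.0085
gripper_force: 0.0
```

```bash
python3 - <<'E'
from h import *
s=get_state();print(s['clock'],s['position'],s['width'],s['gripper_force'],s['contact_force'],Ro.from_quat(np.roll(s['ee_rot'],-1)).as_matrix()[:,0])
E
```

```text
10.7 [0.5201752  0.28446421 0.03180914] 0.008541850007332017 0.0 [-0.22025037  0.1704135  -0.46713771] [-3.29407045e-01  9.44188010e-01 -1.25091981e-05]
```

The grip closed on nothing, so I need a look.

```bash
python3 - <<'E'
from h import *
wshot('w7'); shot('scene','scene7.png'); shot('top','top7.png')
b=cv2.imread('pics/scene7.png'); w=cv2.imread('pics/w7.png')
cv2.imwrite('pics/m7.png',np.hstack([cv2.resize(b[200:360,320:480],(400,400)),cv2.resize(w,(400,400))]))
E
```

```text
10.7 [0.5202 0.2845 0.0318] [[-0.329, 0.944, 0.0], [0.944, 0.329, 0.0], [-0.0, 0.0, -1.0]] [0.496 0.351 0.212] [ 0.09 -0.27 -0.96] [ 0.38  0.43  1.7  -0.    1.01  0.05]
```

View pics/m7.png

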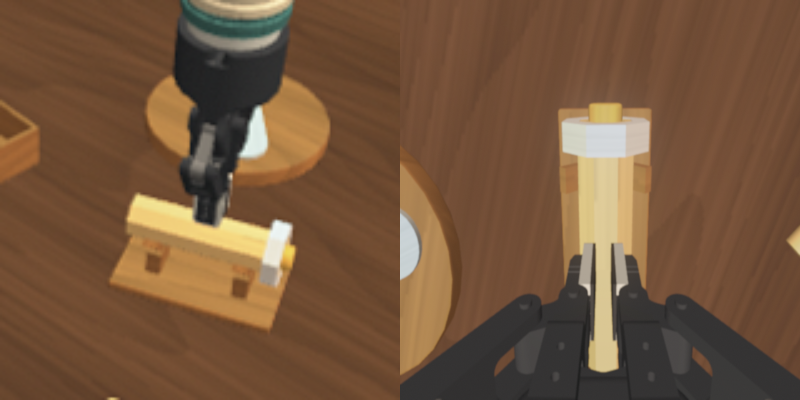

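The fingers closed above the case, which is still in place, so the real fingertips are short of the reported TCP. That also explains the late contact with the can. I'll measure the true tip from the earlier wrist pictures with the known opening.

```bash
python3 - <<'E'
from h import *
# tool-frame camera from w1 (TCP pose known)
for fn,p,a,b,w in(('w1',[.4878,.3039,.3029],(196,310),(454,310),.0854),('w6',[.5182,.2893,.1826],(222,300),(428,300),.0641),('w2',[.4985,-.1427,.3234],(284,293),(367,293),.0301),('w7',[.5202,.2845,.0318],(312,294),(339,294),.0085)):
    d=np.load(f'pics/{fn}.npz');R=cv2.Rodrigues(d['rvec'])[0];c=-R.T@d['tvec'].ravel();K=d['K']
    z=K[0,0]*w/(b[0]-a[0]); m=(np.array(a)+b)/2
    P=c+R.T@(np.linalg.inv(K)@[m[0],m[1],1.]*z); print(fn,K[0,0].round(1),'depth',z.round(4),'tip-TCP world',(P-np.array(p)).round(4))
im=cv2.imread('pics/w7.png');print(im[294,290:365:3].mean(1).round().tolist())
print(get_state()['width'])
E
```

```text
w1 431.8 depth 0.1429 tip-TCP world [-0.0024  0.0065  0.0495]
w6 431.8 depth 0.1343 tip-TCP world [-0.0047  0.0128  0.0564]
w2 431.8 depth 0.1566 tip-TCP world [-0.0016  0.0065  0.0353]
w7 431.8 depth 0.1359 tip-TCP world [-0.0054  0.0139  0.0544]
[185.0, 178.0, 164.0, 164.0, 164.0, 164.0, 129.0, 71.0, 187.0, 192.0, 191.0, 192.0, 192.0, 190.0, 188.0, 188.0, 106.0, 94.0, 163.0, 164.0, 164.0, 164.0, 168.0, 171.0, 169.0]
0.008576165045742015
```

True tips are about 46–50 mm above the reported TCP. Reopen, descend 47 mm and close again.

Request:
send_rows(increments=[{"gripper": -0.5,"linear": [0,0,0],"delta_rot": [0,0,0]},{"gripper": -0.5,"linear": [0,0,0],"delta_rot": [0,0,0]},{"gripper": -0.5,"linear": [0,0,0],"delta_rot": [0,0,0]},{"gripper": -0.5,"linear": [0.001,-0.001,0],"delta_rot": [0,0,0]},{"gripper": -0.5,"linear": [0.001,-0.001,-0.015],"delta_rot": [0,0,0]},{"gripper": -0.5,"linear": [0.001,-0.001,-0.03],"delta_rot": [0,0,0]},{"gripper": -0.5,"linear": [0.001,-0.001,-0.045],"delta_rot": [0,0,0]},{"gripper": -0.5,"linear": [0.001,-0.001,-0.047],"delta_rot": [0,0,0]}], newtons=80)

```text
clock: 11.65
position: [0.5197, 0.2827, -0.017]
ee_rot: [-0.001, 0.579, 0.815, -0.002]
contact_force: [0.6, 0.1, -0.5]
width: 0.064
gripper_force: 0.0
```

Request:
send_rows(increments=[{"gripper": 0.2,"linear": [0,0,0],"delta_rot": [0,0,0]},{"gripper": 0.8,"linear": [0,0,0],"delta_rot": [0,0,0]},{"gripper": 0.8,"linear": [0,0,0],"delta_rot": [0,0,0]},{"gripper": 0.8,"linear": [0,0,0],"delta_rot": [0,0,0]},{"gripper": 0.8,"linear": [0,0,0],"delta_rot": [0,0,0]}])

```text
clock: 12.15
position: [0.5221, 0.2838, -0.0143]
ee_rot: [0.001, 0.579, 0.815, 0.001]
contact_force: [0.3, 1.1, 4.0]
width: 0.0308
gripper_force: 79.7
```

```bash
cat >> h.py <<'E'
E0=np.array([.5485,-.058,.055]); ua=np.radians(-6.4-90); U=np.array([np.cos(ua),np.sin(ua),0]); Zw=np.array([0,0,1.]); TH=np.radians(42); L=.0663
def tip_target(s,off=.0175,th=TH,dy=0):
    a=-U*np.cos(th)-Zw*np.sin(th); n=Zw*np.cos(th)-U*np.sin(th)
    C=E0+off*n-s*a-.06*a; p=C-L*n
    return p,np.c_[a,np.cross(-n,a),-n],a,n
def diff(p,R):
    s=get_state(); r=Ro.from_quat(np.roll(s['ee_rot'],-1)).as_matrix()
    return (p-s['position']).round(4),Ro.from_matrix(R@r.T).as_rotvec().round(4),s
E
python3 - <<'E'
from h import *
p,R,a,n=tip_target(.04); print(p,a,n,diff(p,R)[:2])
E
```

```text
[ 0.53657639 -0.16430142  0.08564759] [ 0.08283756  0.73851349 -0.66913061] [0.07458727 0.66496053 0.74314483] (array([ 0.0145, -0.4481,  0.0999]), array([-0.7346, -0.0804, -0.428 ]))
```

Request:
send_rows(increments=[{"gripper": 0.8,"linear": [0,0,0.01],"delta_rot": [0,0,0]},{"gripper": 0.8,"linear": [0,0,0.04],"delta_rot": [0,0,0]},{"gripper": 0.8,"linear": [0,0,0.08],"delta_rot": [0,0,0]},{"gripper": 0.8,"linear": [0,0,0.12],"delta_rot": [0,0,0]},{"gripper": 0.8,"linear": [0,0,0.16],"delta_rot": [0,0,0]},{"gripper": 0.8,"linear": [0,0,0.18],"delta_rot": [0,0,0]},{"gripper": 0.8,"linear": [0,0,0.18],"delta_rot": [0,0,0]}])

```text
clock: 12.85
position: [0.5227, 0.2841, 0.1683]
ee_rot: [0.002, 0.579, 0.815, 0.003]
contact_force: [-0.2, 0.6, -2.6]
width: 0.031
gripper_force: 82.6
```

Request:
send_rows(increments=[{"gripper": 0.8,"linear": [0.001,-0.045,0.02],"delta_rot": [-0.0734,-0.008,-0.0428]},{"gripper": 0.8,"linear": [0.002,-0.09,0.03],"delta_rot": [-0.1469,-0.0161,-0.0856]},{"gripper": 0.8,"linear": [0.004,-0.135,0.03],"delta_rot": [-0.2204,-0.0241,-0.1284]},{"gripper": 0.8,"linear": [0.006,-0.18,0.03],"delta_rot": [-0.294,-0.0322,-0.1712]},{"gripper": 0.8,"linear": [0.008,-0.225,0.03],"delta_rot": [-0.367,-0.0402,-0.214]},{"gripper": 0.8,"linear": [0.01,-0.27,0.03],"delta_rot": [-0.4408,-0.0482,-0.2568]},{"gripper": 0.8,"linear": [0.011,-0.315,0.03],"delta_rot": [-0.514,-0.0563,-0.2996]},{"gripper": 0.8,"linear": [0.012,-0.36,0.03],"delta_rot": [-0.588,-0.0643,-0.3424]}])

```text
clock: 13.65
position: [0.5316, -0.0776, 0.1925]
ee_rot: [0.192, 0.682, 0.671, -0.219]
contact_force: [-0.5, -0.7, -1.9]
width: 0.0313
gripper_force: 80.6
```

Request:
send_rows(increments=[{"gripper": 0.8,"linear": [0.001,-0.045,0.0],"delta_rot": [-0.1,-0.01,-0.06]},{"gripper": 0.8,"linear": [0.002,-0.088,0.0],"delta_rot": [-0.1469,-0.0161,-0.0856]},{"gripper": 0.8,"linear": [0.002,-0.088,0.0],"delta_rot": [-0.1469,-0.0161,-0.0856]},{"gripper": 0.8,"linear": [0.002,-0.088,0.0],"delta_rot": [-0.1469,-0.0161,-0.0856]},{"gripper": 0.8,"linear": [0.002,-0.088,0.0],"delta_rot": [-0.1469,-0.0161,-0.0856]}])

```text
clock: 14.15
position: [0.5346, -0.1639, 0.1936]
ee_rot: [0.237, 0.696, 0.622, -0.268]
contact_force: [0.3, 0.2, -1.7]
width: 0.031
gripper_force: 88.8
```

```bash
python3 - <<'E'
from h import *
p,R,a,n=tip_target(.04); d=diff(p,R); print(d[:2],d[2]['clock'],d[2]['qpos'].round(2),d[2]['width'])
E
```

```text
(array([ 0.002 , -0.0004, -0.108 ]), array([-0.0014, -0.0032,  0.0016])) 14.15 [ 0.06  0.35  1.66 -0.74  1.36  0.42] 0.031012927232184555
```

Request:
send_rows(increments=[{"gripper": 0.8,"linear": [0.002,0,-0.03],"delta_rot": [0,0,0]},{"gripper": 0.8,"linear": [0.002,0,-0.06],"delta_rot": [0,0,0]},{"gripper": 0.8,"linear": [0.002,0,-0.09],"delta_rot": [0,0,0]},{"gripper": 0.8,"linear": [0.002,0,-0.108],"delta_rot": [0,0,0]},{"gripper": 0.8,"linear": [0.002,0,-0.108],"delta_rot": [0,0,0]},{"gripper": 0.8,"linear": [0.002,0,-0.108],"delta_rot": [0,0,0]}])

```text
clock: 14.75
position: [0.5377, -0.164, 0.0872]
ee_rot: [0.239, 0.696, 0.622, -0.268]
contact_force: [0.6, 0.9, -1.5]
width: 0.0309
gripper_force: 88.8
```

```bash
python3 - <<'E'
from h import *
s=wshot('w8'); shot('scene','scene8.png')
p,R,a,n=tip_target(.04); d=diff(p,R); print(d[:2])
T=R[:,1]
r=Ro.from_quat(np.roll(s['ee_rot'],-1)).as_matrix(); C=s['position']-L*r[:,2]; a=r[:,0];n=-r[:,2];t=r[:,1]
M=C+.06*a
yv=np.array([-U[1],U[0],0])
P=[E0+.073*yv,E0-.073*yv,M+.024*n-.01*t,M+.024*n+.01*t,M+.008*a,M-.024*n]
w=cv2.imread('pics/w8.png');b=cv2.imread('pics/scene8.png')
A=proj('w8',P);B=proj('scene8',P);print(A.tolist(),B.tolist())
for q in A: cv2.circle(w,tuple(int(v) for v in q),2,(0,0,255),-1)
bb=cv2.resize(b[180:300,200:360],None,fx=5,fy=5,interpolation=cv2.INTER_CUBIC)
for q in B: cv2.circle(bb,tuple(int(v) for v in (q-[200,180])*5),3,(0,0,255),-1)
cv2.imwrite('pics/m8.png',np.hstack([cv2.resize(w[100:480,100:540],(400,345)),cv2.resize(bb,(400,300)).copy() if 0 else cv2.resize(bb,(400,345))]))
E
```

```text
14.75 [ 0.5377 -0.164   0.0872] [[0.082, 0.994, -0.076], [0.738, -0.112, -0.665], [-0.67, -0.001, -0.743]] [0.557 0.008 0.172] [-0.1  -0.85 -0.52] [ 0.06  0.47  1.78 -0.79  1.18  0.6 ]
(array([-0.0018, -0.0001, -0.0025]), array([0.0003, 0.0011, 0.0008]))
[[588.7, -2.3], [54.1, -3.4], [275.9, 167.0], [373.8, 167.1], [324.9, 123.1], [324.9, 147.3]] [[247.8, 241.8], [299.0, 218.0], [275.1, 206.3], [267.9, 209.4], [269.8, 214.6], [264.8, 215.2]]
```

View pics/m8.png

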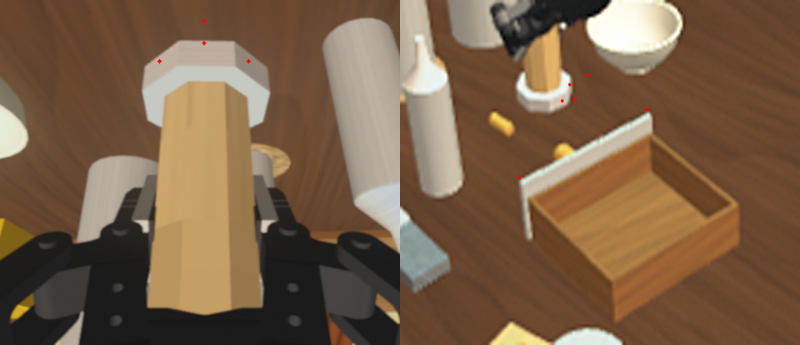

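The picture shows the case swung in the grip: collar at left-panel (205,85), body steeper than my overlay. Two small yellow pieces lie beyond the strip at right-panel (502,124) and (565,152), which may be the dowel and pin. I've used my picture views, so I'll check this numerically.

```bash
python3 - <<'E'
from h import *
im=shot('top','top8.png')
for f,old in(('scene8','scene1'),('top8','top1')):
    a=cv2.imread(f'pics/{f}.png');o=cv2.imread(f'pics/{old}.png');h=cv2.cvtColor(a,cv2.COLOR_BGR2HSV)
    m=((h[...,0]>15)&(h[...,0]<30)&(h[...,1]>90)&(h[...,2]>150)&(cv2.absdiff(a,o).max(2)>40)).astype(np.uint8)
    k,l,st,c=cv2.connectedComponentsWithStats(m)
    for i in range(1,k):
        if st[i,4]>10:
            r=cv2.minAreaRect(np.argwhere(l==i)[:,::-1].astype(np.float32)); px=a[l==i].mean(0).round()
            print(f,st[i],c[i].round(1),[np.round(x,1) for x in r],px, ray(f,[c[i]],.01)[0])
    for i in():pass
s=get_state();r=Ro.from_quat(np.roll(s['ee_rot'],-1)).as_matrix(); C=s['position']-L*r[:,2]
print('C',C,proj('scene8',[C,C+.06*r[:,0],C-.06*r[:,0]]).tolist(),proj('top8',[C,C+.06*r[:,0]]).tolist())
E
```

```text
scene8 [513  34  23   5  28] [523.5  36.1] [array([524. ,  36.1]), array([22.3,  1.1]), np.float64(8.1)] [125. 182. 208.] [-1.824  -0.5081  0.01  ]
scene8 [511  55  16  36 211] [515.1  71. ] [array([512.4,  71.3]), array([14. , 35.3]), np.float64(24.0)] [116. 177. 215.] [-1.1356 -0.2421  0.01  ]
scene8 [462  96  12  10  35] [469.5 102.4] [array([469.5, 102.7]), array([ 7.6, 13. ]), np.float64(57.5)] [114. 174. 209.] [-0.6178 -0.193   0.01  ]
scene8 [246 165   7  14  55] [249.3 170. ] [array([249. , 171.5]), array([13.,  6.]), np.float64(90.0)] [111. 176. 204.] [ 0.3459 -0.4037  0.01  ]
scene8 [250 189  15  23 254] [257.2 201.4] [array([256.6, 200.3]), array([21.8, 14.1]), np.float64(85.2)] [ 92. 154. 200.] [ 0.4489 -0.2441  0.01  ]
scene8 [236 219  10   8  46] [240.4 222.6] [array([240.5, 222.5]), array([10.3,  4.5]), np.float64(31.0)] [ 73. 166. 211.] [ 0.5452 -0.1962  0.01  ]
scene8 [262 230   8   6  31] [264.7 232. ] [array([264.9, 231.7]), array([4.4, 7.6]), np.float64(71.6)] [ 80. 174. 213.] [ 0.5308 -0.1181  0.01  ]
scene8 [424 306   9   9  62] [428.  309.7] [array([428., 310.]), array([8., 8.]), np.float64(90.0)] [ 73. 132. 182.] [0.4882 0.3266 0.01  ]
top8 [390 232  16  15  60] [396.1 240.2] [array([396.9, 239.3]), array([15.2, 11.4]), np.float64(18.4)] [117. 170. 196.] [ 0.5632 -0.1329  0.01  ]
top8 [207 239  49  31 525] [230.6 251.4] [array([231.7, 253.1]), array([19.6, 46.8]), np.float64(73.3)] [ 82. 129. 171.] [0.5291 0.2915 0.01  ]
top8 [380 249   7   5  28] [383.1 251.2] [array([383., 251.]), array([4., 6.]), np.float64(90.0)] [ 98. 174. 202.] [ 0.5342 -0.0992  0.01  ]
top8 [417 248  12   5  56] [422.5 249.9] [array([422.5, 250. ]), array([ 4., 11.]), np.float64(90.0)] [ 95. 172. 205.] [ 0.5386 -0.2006  0.01  ]
C [ 0.54319155 -0.12019962  0.13747234] [[255.3, 188.7], [267.8, 211.3], [242.9, 166.3]] [[397.2, 239.7], [377.0, 240.1]]
```

The dowel and pin have fallen onto the table and the case pivoted in the grip. The pin is at about (0.54,-0.20) and the dowel at about (0.533,-0.11).

To recover, I'll put the case back in the cradle, re-insert the dowel and regrip deeper. First I need the case's angle in the hand.

```bash
python3 - <<'E'
from h import *
from scipy.optimize import least_squares
w=cv2.imread('pics/w8.png');h=cv2.cvtColor(w,cv2.COLOR_BGR2HSV)
m=((h[...,1]<45)&(h[...,2]>140)).astype(np.uint8); m[:, :230]=0;m[:,420:]=0;m[260:]=0
k,l,st,c=cv2.connectedComponentsWithStats(m); 
for i in range(1,k):
    if st[i,4]>200: print(st[i],c[i])
i=1+np.argmax(st[1:,4]); 
ys,xs=np.where(l==i)
bb=[xs.min(),ys.min(),xs.max()+1,ys.max()+1]
M=(l==i); 
print('top row xs',xs[ys<ys.min()+4].min(),xs[ys<ys.min()+4].max())
# bright (side) vs darker (top) bands
print(w[bb[1]-4:bb[3]+4:4,325].tolist())
s=get_state();r=Ro.from_quat(np.roll(s['ee_rot'],-1)).as_matrix();p=s['position']
def corners(phi,Lx,x0):
    C=p-Lx*r[:,2]+x0*r[:,0]
    a=np.cos(phi)*r[:,0]+np.sin(phi)*r[:,2]; n=np.sin(phi)*r[:,0]-np.cos(phi)*r[:,2]; t=r[:,1]; rr=.024/np.cos(np.pi/8)
    return [C+d*a+rr*(np.cos(q)*t+np.sin(q)*n) for d in(.048,.06) for q in np.pi/8+np.arange(8)*np.pi/4]
def f(v):
    P=proj('w8',corners(*v)); return [P[:,0].min()-bb[0],P[:,1].min()-bb[1],P[:,0].max()-bb[2],P[:,1].max()-bb[3]]
print(bb)
for ph in(.0,.4,.8):
    q=least_squares(f,[ph,.0663,0],x_scale=[.3,.01,.01],diff_step=1e-2); print(q.x,q.fun)
E
```

```text
[ 256  145  141   95 7112] [325.36881327 183.08352081]
top row xs 294 358
[[56, 79, 110], [135, 151, 169], [160, 174, 189], [158, 172, 187], [160, 173, 188], [159, 173, 187], [159, 173, 187], [161, 175, 190], [186, 195, 195], [194, 201, 198], [193, 202, 198], [193, 201, 197], [159, 184, 199], [109, 163, 201], [109, 163, 200], [108, 163, 200], [109, 163, 200], [108, 163, 200], [108, 163, 200], [107, 163, 200], [107, 163, 200], [107, 163, 200], [106, 162, 199], [106, 162, 199], [106, 162, 199], [106, 162, 199]]
[np.int64(256), np.int64(145), np.int64(397), np.int64(240)]
[0.         0.04959551 0.        ] [-16.9   0.7  18.6 -29.1]
[0.71287752 0.05776817 0.        ] [0.2 0.1 0.3 0. ]
[0.71529028 0.05744916 0.        ] [0.4 0.1 0.1 0. ]
```

Fit is excellent: the case is pivoted 41° in the hand, with its axis 57.5 mm behind the TCP. Now work out the pose that lays it level in the cradle.

```bash
cat >> h.py <<'E'
CR=np.array([.5213,.2835,.052]); CA=np.array([-.329,.944,0]); CA/=np.linalg.norm(CA)
def lay(phi,Lx,dz=0):
    x=np.cos(phi)*CA+np.sin(phi)*Zw; z=np.sin(phi)*CA-np.cos(phi)*Zw
    return CR+dz*Zw+Lx*z, np.c_[x,np.cross(z,x),z]
E
python3 - <<'E'
from h import *
p,R=lay(.714,.0575,.12); d=diff(p,R); print(p,d[:2]); print(np.linalg.norm(d[1]))
E
```

```text
[0.50890779 0.31905699 0.12854446] (array([-0.0294,  0.4833,  0.0403]), array([1.4483, 0.1629, 0.3676]))
1.503076531651
```

Request:
send_rows(increments=[{"gripper": 0.8,"linear": [0,0,0.02],"delta_rot": [0,0,0]},{"gripper": 0.8,"linear": [0,0,0.06],"delta_rot": [0,0,0]},{"gripper": 0.8,"linear": [0,0,0.1],"delta_rot": [0,0,0]},{"gripper": 0.8,"linear": [0,0,0.14],"delta_rot": [0,0,0]},{"gripper": 0.8,"linear": [0,0,0.17],"delta_rot": [0,0,0]},{"gripper": 0.8,"linear": [0,0,0.18],"delta_rot": [0,0,0]}])

```text
clock: 15.5
position: [0.5384, -0.1648, 0.2718]
ee_rot: [0.241, 0.697, 0.621, -0.265]
contact_force: [0.4, -0.1, -2.5]
width: 0.0309
gripper_force: 88.7
```

Request:
send_rows(increments=[{"gripper": 0.8,"linear": [-0.002,0.03,0],"delta_rot": [0.13,0.0146,0.033]},{"gripper": 0.8,"linear": [-0.005,0.07,0],"delta_rot": [0.26,0.0292,0.066]},{"gripper": 0.8,"linear": [-0.008,0.115,0],"delta_rot": [0.39,0.0439,0.099]},{"gripper": 0.8,"linear": [-0.01,0.16,0],"delta_rot": [0.52,0.0585,0.132]},{"gripper": 0.8,"linear": [-0.013,0.205,0],"delta_rot": [0.65,0.0731,0.165]},{"gripper": 0.8,"linear": [-0.016,0.25,0],"delta_rot": [0.78,0.0877,0.198]},{"gripper": 0.8,"linear": [-0.018,0.295,0],"delta_rot": [0.91,0.1024,0.231]},{"gripper": 0.8,"linear": [-0.02,0.34,0],"delta_rot": [1.04,0.117,0.264]}], newtons=100)

```text
clock: 16.3
position: [0.5167, 0.1765, 0.2671]
ee_rot: [-0.143, 0.622, 0.767, 0.07]
contact_force: [-0.3, -0.2, -3.4]
width: 0.031
gripper_force: 92.1
```

Request:
send_rows(increments=[{"gripper": 0.8,"linear": [-0.003,0.04,0],"delta_rot": [0.13,0.0146,0.033]},{"gripper": 0.8,"linear": [-0.006,0.08,-0.02],"delta_rot": [0.26,0.0292,0.066]},{"gripper": 0.8,"linear": [-0.008,0.12,-0.06],"delta_rot": [0.39,0.0439,0.099]},{"gripper": 0.8,"linear": [-0.01,0.143,-0.1],"delta_rot": [0.408,0.046,0.104]},{"gripper": 0.8,"linear": [-0.01,0.143,-0.13],"delta_rot": [0.408,0.046,0.104]},{"gripper": 0.8,"linear": [-0.01,0.143,-0.14],"delta_rot": [0.408,0.046,0.104]},{"gripper": 0.8,"linear": [-0.01,0.143,-0.14],"delta_rot": [0.408,0.046,0.104]}])

```text
clock: 17.0
position: [0.5061, 0.318, 0.1252]
ee_rot: [-0.286, 0.542, 0.764, 0.2]
contact_force: [1.3, -0.4, -2.5]
width: 0.0309
gripper_force: 92.4
```

```bash
cat >> h.py <<'E'
from scipy.optimize import least_squares
def fitcase(fn,s,off=0):
    w=cv2.imread(f'pics/{fn}.png');h=cv2.cvtColor(w,cv2.COLOR_BGR2HSV)
    m=((h[...,1]<45)&(h[...,2]>140)).astype(np.uint8); m[:, :230]=0;m[:,420:]=0;m[260:]=0
    k,l,st,c=cv2.connectedComponentsWithStats(m); i=1+np.argmax(st[1:,4]); b=st[i]; b=[b[0],b[1],b[0]+b[2],b[1]+b[3]]
    r=Ro.from_quat(np.roll(s['ee_rot'],-1)).as_matrix();p=s['position'];rr=.024/np.cos(np.pi/8)
    def f(v):
        C=p-v[1]*r[:,2];a=np.cos(v[0])*r[:,0]+np.sin(v[0])*r[:,2];n=np.sin(v[0])*r[:,0]-np.cos(v[0])*r[:,2]
        P=proj(fn,[C+d*a+rr*(np.cos(q)*r[:,1]+np.sin(q)*n) for d in(.048,.06) for q in np.pi/8+np.arange(8)*np.pi/4])
        return [P[:,0].min()-b[0],P[:,1].min()-b[1],P[:,0].max()-b[2],P[:,1].max()-b[3]]
    best=min((least_squares(f,[x,.06],x_scale=[.3,.01],diff_step=1e-2) for x in(0,.3,.6,.9)),key=lambda q:q.cost)
    print('phi,L',best.x.round(4),best.fun,b); return best.x
E
python3 - <<'E'
from h import *
s=wshot('w9'); v=fitcase('w9',s); p,R=lay(v[0],v[1],0); d=diff(p,R); print(d[:2],s['width'])
E
```

```text
17.0 [0.5061 0.318  0.1252] [[-0.248, 0.943, -0.221], [0.714, 0.332, 0.616], [0.655, -0.005, -0.756]] [0.528 0.257 0.308] [-0.14  0.39 -0.91] [ 0.    0.45  1.69  0.68  1.35 -0.61]
phi,L [0.5149 0.0499] [  0.6 -13.2   2.    3. ] [np.int32(256), np.int32(144), np.int32(396), np.int32(208)]
(array([ 0.0058, -0.0115, -0.1185]), array([-0.1869, -0.0669, -0.003 ])) 0.03087650658858558
```

The collar's box is unchanged; only its shading split the blob. So the 41° pose holds, and I'll lower it into the cradle.

Request:
send_rows(increments=[{"gripper": 0.8,"linear": [0.002,0.001,-0.02],"delta_rot": [0,0,0]},{"gripper": 0.8,"linear": [0.002,0.001,-0.05],"delta_rot": [0,0,0]},{"gripper": 0.8,"linear": [0.002,0.001,-0.08],"delta_rot": [0,0,0]},{"gripper": 0.8,"linear": [0.002,0.001,-0.1],"delta_rot": [0,0,0]},{"gripper": 0.8,"linear": [0.002,0.001,-0.11],"delta_rot": [0,0,0]},{"gripper": 0.8,"linear": [0.002,0.001,-0.116],"delta_rot": [0,0,0]},{"gripper": 0.8,"linear": [0.002,0.001,-0.117],"delta_rot": [0,0,0]},{"gripper": 0.8,"linear": [0.002,0.001,-0.117],"delta_rot": [0,0,0]}])

```text
clock: 17.85
position: [0.5102, 0.3195, 0.0109]
ee_rot: [-0.285, 0.541, 0.765, 0.202]
contact_force: [-0.8, 0.1, -1.5]
width: 0.0309
gripper_force: 92.5
```

```bash
python3 - <<'E'
from h import *
p,R=lay(.714,.0575,0); d=diff(p,R); print(d[:2],d[2]['contact_force'],d[2]['moment'])
E
```

```text
(array([-0.0012, -0.0005, -0.0024]), array([ 0.0004,  0.0015, -0.0031])) [-0.80909968  0.07963455 -1.49748745] [-0.57378708 -0.20990767  0.02501602]
```

Request:
send_rows(increments=[{"gripper": 0.8,"linear": [-0.001,0,-0.003],"delta_rot": [0,0,0]},{"gripper": 0.8,"linear": [-0.001,0,-0.003],"delta_rot": [0,0,0]},{"gripper": -0.3,"linear": [-0.001,0,-0.003],"delta_rot": [0,0,0]},{"gripper": -0.3,"linear": [-0.001,0,-0.003],"delta_rot": [0,0,0]},{"gripper": -0.5,"linear": [-0.001,0,-0.003],"delta_rot": [0,0,0]},{"gripper": -0.5,"linear": [0.005,-0.018,0.019],"delta_rot": [0,0,0]},{"gripper": -0.5,"linear": [0.013,-0.043,0.05],"delta_rot": [0,0,0]},{"gripper": -0.5,"linear": [0.022,-0.062,0.076],"delta_rot": [0,0,0]}])

```text
clock: 18.65
position: [0.5311, 0.2567, 0.087]
ee_rot: [-0.286, 0.542, 0.765, 0.201]
contact_force: [0.7, 1.1, 0.3]
width: 0.064
gripper_force: 0.0
```

Request:
send_rows(increments=[{"gripper": -0.5,"linear": [0.001,-0.02,0.04],"delta_rot": [-0.12,-0.04,0]},{"gripper": -0.5,"linear": [0.002,-0.03,0.08],"delta_rot": [-0.24,-0.08,0]},{"gripper": -0.5,"linear": [0.002,-0.03,0.1],"delta_rot": [-0.36,-0.12,0]},{"gripper": -0.5,"linear": [0.002,-0.03,0.11],"delta_rot": [-0.48,-0.16,0]},{"gripper": -0.5,"linear": [0.002,-0.03,0.11],"delta_rot": [-0.6,-0.2,0]},{"gripper": -0.5,"linear": [0.002,-0.03,0.11],"delta_rot": [-0.674,-0.235,0]},{"gripper": -0.5,"linear": [0.002,-0.03,0.11],"delta_rot": [-0.674,-0.235,0]}])

```text
clock: 19.35
position: [0.5314, 0.2303, 0.1965]
ee_rot: [-0.001, 0.576, 0.817, -0.001]
contact_force: [0.3, -0.0, -0.3]
width: 0.0645
gripper_force: 0.0
```

```bash
cat >> h.py <<'E'
def blobs(fn,hi,z=None,roi=None,n=40):
    w=cv2.imread(f'pics/{fn}.png');h=cv2.cvtColor(w,cv2.COLOR_BGR2HSV)
    if hi=='w': m=(h[...,1]<50)&(h[...,2]>150)
    else: m=(h[...,0]>15)&(h[...,0]<30)&(h[...,1]>hi)&(h[...,2]>150)
    m=m.astype(np.uint8)
    if roi is not None: k=np.zeros_like(m);k[roi[1]:roi[3],roi[0]:roi[2]]=1;m*=k
    k,l,st,c=cv2.connectedComponentsWithStats(m)
    for i in range(1,k):
        if st[i,4]>n: print(hi,st[i].tolist(),c[i].round(1),[np.round(x,1) for x in cv2.minAreaRect(np.argwhere(l==i)[:,::-1].astype(np.float32))], None if z is None else ray(fn,[c[i]],z)[0])
E
python3 - <<'E'
from h import *
s=wshot('w10'); blobs('w10','w',.06,(200,60,460,330),300); blobs('w10',60,.06,(200,60,460,400),300)
c,a=CR,CA;n=np.array([a[1],-a[0],0]);z=Zw
P=[c+.06*a+q*.01*n+.024*z for q in(-1,1)]+[c+.048*a+q*.01*n+.024*z for q in(-1,1)]+[c+.06*a+q*.024*n for q in(-1,1)]+[c-.06*a+q*.0066*n+.016*z for q in(-1,1)]
print(proj('w10',P).tolist())
shot('top','top10.png'); blobs('top10',90,.01,(370,220,450,270),8); shot('scene','scene10.png'); blobs('scene10',90,.01,(225,200,310,250),8)
E
```

```text
19.35 [0.5314 0.2303 0.1965] [[-0.336, 0.942, -0.002], [0.942, 0.336, -0.0], [0.0, -0.002, -1.0]] [0.508 0.297 0.376] [ 0.09 -0.27 -0.96] [ 0.29  0.28  1.49  0.    1.37 -0.05]
w [304, 60, 70, 13, 818] [338.4  65.4] [array([338.5,  66. ]), array([12., 69.]), np.float64(90.0)] [0.5055 0.327  0.06  ]
w [200, 300, 23, 30, 405] [209.3 313.6] [array([208.6, 313.2]), array([13.7, 35.9]), np.float64(28.1)] [0.4719 0.1165 0.06  ]
w [427, 300, 32, 30, 467] [442.1 314.9] [array([442.3, 314.6]), array([40.3, 14.2]), np.float64(61.4)] [0.6489 0.1789 0.06  ]
60 [294, 60, 85, 168, 11482] [335.3 144.1] [array([336. , 143.5]), array([ 84., 167.]), np.float64(0.0)] [0.5216 0.2767 0.06  ]
60 [218, 344, 146, 56, 4088] [273.5 380.9] [array([290.5, 371.5]), array([145.,  55.]), np.float64(-0.0)] [0.5397 0.0743 0.06  ]
[[324.8, 39.7], [356.1, 40.0], [324.7, 59.9], [355.6, 60.1], [304.7, 45.0], [374.0, 45.5], [328.2, 218.9], [346.1, 219.1]]
90 [376, 248, 16, 9, 127] [383.3 252. ] [array([383.5, 252. ]), array([ 8., 15.]), np.float64(90.0)] [ 0.532  -0.0996  0.01  ]
90 [417, 248, 12, 5, 58] [422.7 250. ] [array([422.5, 250. ]), array([ 4., 11.]), np.float64(90.0)] [ 0.5384 -0.2011  0.01  ]
90 [236, 219, 10, 8, 46] [240.4 222.6] [array([240.5, 222.5]), array([10.3,  4.5]), np.float64(31.0)] [ 0.5452 -0.1962  0.01  ]
90 [300, 226, 10, 8, 15] [304.  229.4] [array([304.4, 229.6]), array([11.4,  1.1]), np.float64(33.7)] [ 0.4573 -0.0539  0.01  ]
90 [262, 230, 8, 6, 31] [264.7 232. ] [array([264.9, 231.7]), array([4.4, 7.6]), np.float64(71.6)] [ 0.5308 -0.1181  0.01  ]
90 [281, 240, 29, 10, 168] [297.2 246. ] [array([295. , 244.5]), array([ 9., 28.]), np.float64(90.0)] [ 0.5168 -0.017   0.01  ]
```

The case is back in the cradle. Dowel at (0.532,-0.100) lying along y, pin at (0.5385,-0.201). Going to view the dowel up close.

Request:
send_rows(increments=[{"gripper": -0.2,"linear": [0,-0.05,0.0],"delta_rot": [0,0,-0.1]},{"gripper": -0.1,"linear": [0,-0.1,0.0],"delta_rot": [0,0,-0.2]},{"gripper": 0,"linear": [0,-0.15,0.0],"delta_rot": [0,0,-0.34]},{"gripper": 0,"linear": [0,-0.2,0.0],"delta_rot": [0,0,-0.34]},{"gripper": 0,"linear": [0,-0.25,0.0],"delta_rot": [0,0,-0.34]},{"gripper": 0,"linear": [0,-0.3,0.0],"delta_rot": [0,0,-0.34]},{"gripper": 0,"linear": [0,-0.35,0.0],"delta_rot": [0,0,-0.34]},{"gripper": 0,"linear": [0,-0.385,0.0],"delta_rot": [0,0,-0.34]}])

```text
clock: 20.3
position: [0.5322, -0.1625, 0.1952]
ee_rot: [-0.001, 0.71, 0.704, -0.001]
contact_force: [0.5, 0.7, -0.8]
width: 0.0423
gripper_force: 0.0
```

Request:
send_rows(increments=[{"gripper": 0,"linear": [0,0,0.0],"delta_rot": [0,0,0]},{"gripper": 0,"linear": [0,0,0.0],"delta_rot": [0,0,0]}])

```text
clock: 20.5
position: [0.5324, -0.1594, 0.195]
ee_rot: [-0.002, 0.71, 0.704, -0.001]
contact_force: [-0.8, 0.6, -0.6]
width: 0.0426
gripper_force: 0.0
```

```bash
python3 - <<'E'
from h import *
s=wshot('w11'); print(s['width']); blobs('w11',90,.012,(180,40,480,420),60)
P=[[.532,-.0996-.018,.01],[.532,-.0996+.018,.01],[.5385,-.2011,.006]]; print(proj('w11',P).tolist())
# case seat check from w10: collar full
blobs('w10','w',.06,(250,0,420,120),300)
E
```

```text
20.5 [ 0.5324 -0.1594  0.195 ] [[0.007, 1.0, -0.004], [1.0, -0.007, 0.002], [0.002, -0.004, -1.0]] [ 0.534 -0.089  0.375] [-0.01 -0.28 -0.96] [-0.42  0.25  1.54 -0.    1.36 -0.41]
0.042570847466540974
90 [254, 40, 196, 25, 2317] [372.3  47.6] [array([351.5,  52. ]), array([ 24., 195.]), np.float64(90.0)] [ 0.5686 -0.0427  0.012 ]
90 [314, 101, 27, 48, 1131] [326.7 124.4] [array([326.7, 124.7]), array([24.4, 47.5]), np.float64(4.1)] [ 0.5329 -0.1002  0.012 ]
90 [328, 226, 15, 34, 449] [335.4 242.5] [array([335. , 242.5]), array([33., 14.]), np.float64(90.0)] [ 0.5401 -0.2008  0.012 ]
90 [307, 345, 89, 64, 1585] [353.7 370.4] [array([351.2, 376.2]), array([88.2, 62.6]), np.float64(0.8)] [ 0.5577 -0.3296  0.012 ]
[[325.7, 146.0], [325.4, 100.5], [333.5, 240.9]]
w [304, 49, 70, 24, 1483] [338.3  60.6] [array([338.5,  60.5]), array([23., 69.]), np.float64(90.0)] [0.5043 0.3298 0.06  ]
```

Request:
send_rows(increments=[{"gripper": 0,"linear": [0.001,0.04,0.0],"delta_rot": [0,0,-0.065]},{"gripper": 0,"linear": [0.001,0.066,-0.03],"delta_rot": [0,0,-0.065]},{"gripper": 0,"linear": [0.001,0.066,-0.075],"delta_rot": [0,0,-0.065]},{"gripper": 0,"linear": [0.001,0.066,-0.12],"delta_rot": [0,0,-0.065]},{"gripper": 0,"linear": [0.001,0.066,-0.165],"delta_rot": [0,0,-0.065]},{"gripper": 0,"linear": [0.001,0.066,-0.2],"delta_rot": [0,0,-0.065]},{"gripper": 0,"linear": [0.001,0.066,-0.222],"delta_rot": [0,0,-0.065]},{"gripper": 0,"linear": [0.001,0.066,-0.225],"delta_rot": [0,0,-0.065]}])

```text
clock: 21.35
position: [0.5313, -0.0894, -0.032]
ee_rot: [-0.004, 0.73, 0.683, -0.003]
contact_force: [-0.4, 0.3, -0.1]
width: 0.0429
gripper_force: 0.0
```

Request:
send_rows(increments=[{"gripper": 0,"linear": [0,0,-0.002],"delta_rot": [0,0,0]},{"gripper": 0,"linear": [0,0,-0.005],"delta_rot": [0,0,0]},{"gripper": 0,"linear": [0,0,-0.007],"delta_rot": [0,0,0]},{"gripper": 0,"linear": [0,0,-0.007],"delta_rot": [0,0,0]}])

```text
clock: 21.75
position: [0.5347, -0.0917, -0.0354]
ee_rot: [-0.0, 0.731, 0.683, -0.001]
contact_force: [0.2, -1.2, -0.3]
width: 0.0424
gripper_force: 0.0
```

Request:
send_rows(increments=[{"gripper": 0,"linear": [0,-0.001,-0.002],"delta_rot": [0,0,0]},{"gripper": 0,"linear": [0,-0.001,-0.004],"delta_rot": [0,0,0]},{"gripper": 0,"linear": [0,-0.001,-0.006],"delta_rot": [0,0,0]},{"gripper": 0,"linear": [0,-0.001,-0.006],"delta_rot": [0,0,0]}])

```text
clock: 22.15
position: [0.5347, -0.0929, -0.0398]
ee_rot: [-0.0, 0.731, 0.683, -0.001]
contact_force: [-4.4, 1.6, 18.0]
width: 0.0425
gripper_force: 9.1
```

Request:
send_rows(increments=[{"gripper": 0,"linear": [0,0,-0.002],"delta_rot": [0,0,0]},{"gripper": 0,"linear": [0,0,-0.004],"delta_rot": [0,0,0]},{"gripper": 0,"linear": [0,0,-0.004],"delta_rot": [0,0,0]}])

```text
clock: 22.45
position: [0.5348, -0.0929, -0.04]
ee_rot: [0.0, 0.731, 0.683, -0.0]
contact_force: [-11.2, 2.4, 47.7]
width: 0.0426
gripper_force: 23.8
```

Table contact gives the true tip offset: about 39.5 mm at a 42 mm opening. Back up slightly and grip the dowel.

Request:
send_rows(increments=[{"gripper": 0,"linear": [0,0,0.01],"delta_rot": [0,0,0]},{"gripper": 0,"linear": [0,0,0.016],"delta_rot": [0,0,0]},{"gripper": 0.4,"linear": [0,0,0.016],"delta_rot": [0,0,0]},{"gripper": 0.9,"linear": [0,0,0.016],"delta_rot": [0,0,0]},{"gripper": 0.9,"linear": [0,0,0.016],"delta_rot": [0,0,0]},{"gripper": 0.9,"linear": [0,0,0.016],"delta_rot": [0,0,0]},{"gripper": 0.9,"linear": [0,0,0.016],"delta_rot": [0,0,0]}], newtons=100)

```text
clock: 23.15
position: [0.5342, -0.0926, -0.0301]
ee_rot: [-0.001, 0.731, 0.683, -0.001]
contact_force: [-1.9, 0.5, 9.3]
width: 0.0159
gripper_force: 97.9
```

```bash
python3 - <<'E'
from h import *
s=wshot('w12'); print(s['width'],s['gripper_force'],s['contact_force']); blobs('w12',90,.012,(230,40,420,470),60)
r=Ro.from_quat(np.roll(s['ee_rot'],-1)).as_matrix()
c=s['position']-.007*r[:,0];print(c,proj('w12',[[c[0],c[1],.01]+0*c+0 if 0 else [c[0],c[1],.01]]+[[c[0]+k*r[0,0]*.018,c[1]+k*r[1,0]*.018,.02] for k in(-1,1)]).tolist())
E
```

```text
23.15 [ 0.5342 -0.0926 -0.0301] [[0.068, 0.998, -0.003], [0.998, -0.068, -0.0], [-0.0, -0.003, -1.0]] [ 0.539 -0.022  0.15 ] [-0.02 -0.28 -0.96] [-0.3   0.45  1.88 -0.    0.82 -0.23]
0.015934576066105134 97.91262745857239 [-1.93100607  0.53494255  9.30591731]
90 [230, 40, 190, 101, 15167] [323.2  88.4] [array([324.9,  86.4]), array([198.9,  86.8]), np.float64(6.4)] [ 0.5388 -0.0162  0.012 ]
90 [230, 140, 190, 22, 2140] [336.7 149.8] [array([324.5, 150.6]), array([189.4,  17.3]), np.float64(1.3)] [ 0.5417 -0.0346  0.012 ]
90 [230, 167, 190, 16, 1279] [338.6 173.4] [array([324.6, 172.6]), array([189.4,  10.4]), np.float64(2.6)] [ 0.5419 -0.0421  0.012 ]
90 [230, 203, 42, 15, 529] [249.4 209.8] [array([250.3, 210. ]), array([41.2, 13.7]), np.float64(2.9)] [ 0.5122 -0.052   0.012 ]
90 [300, 283, 49, 111, 4887] [324.5 337.5] [array([324., 338.]), array([110.,  48.]), np.float64(90.0)] [ 0.5335 -0.1001  0.012 ]
[ 0.53370534 -0.09958282 -0.03014608] [[324.9, 333.3], [324.7, 393.5], [324.9, 299.1]]
```

Request:
send_rows(increments=[{"gripper": 0.9,"linear": [0,0,0.005],"delta_rot": [0,0,0]},{"gripper": 0.9,"linear": [0,0,0.015],"delta_rot": [0,0,0]},{"gripper": 0.9,"linear": [0,0,0.04],"delta_rot": [0,0,0]},{"gripper": 0.9,"linear": [0,0,0.08],"delta_rot": [0,0,0]},{"gripper": 0.9,"linear": [0,0,0.12],"delta_rot": [0,0,0]},{"gripper": 0.9,"linear": [0,0,0.14],"delta_rot": [0,0,0]},{"gripper": 0.9,"linear": [0,0,0.14],"delta_rot": [0,0,0]}])

```text
clock: 23.9
position: [0.5366, -0.0933, 0.1131]
ee_rot: [0.002, 0.731, 0.683, 0.001]
contact_force: [-0.2, 0.0, -1.7]
width: 0.0157
gripper_force: 98.1
```

```bash
python3 - <<'E'
from h import *
s=wshot('w13'); print(s['width'],s['gripper_force'],s['contact_force']); blobs('w13',90,.012,(230,40,420,470),60)
shot('top','top13.png'); blobs('top13',90,.01,(370,220,450,270),8)
E
```

```text
23.9 [ 0.5366 -0.0933  0.1131] [[0.068, 0.998, 0.004], [0.998, -0.068, -0.002], [-0.002, 0.004, -1.0]] [ 0.541 -0.023  0.293] [-0.02 -0.28 -0.96] [-0.3   0.29  1.7  -0.    1.15 -0.23]
0.01571375901474159 98.12490105628967 [-0.20386473  0.03149447 -1.67370627]
90 [240, 40, 180, 112, 19198] [331.1  92.9] [array([329.5,  95.5]), array([111., 179.]), np.float64(90.0)] [ 0.5458 -0.0136  0.012 ]
90 [230, 147, 190, 17, 1088] [322.  155.2] [array([324.4, 155.5]), array([189.5,   6.4]), np.float64(3.2)] [ 0.5376 -0.0512  0.012 ]
90 [300, 282, 51, 113, 5048] [324.7 337.3] [array([325., 338.]), array([ 50., 112.]), np.float64(0.0)] [ 0.5306 -0.182   0.012 ]
90 [417, 248, 5, 5, 21] [419.  249.9] [array([419., 250.]), array([4., 4.]), np.float64(90.0)] [ 0.5387 -0.1916  0.01  ]
```

The dowel is held firmly. Carry it to a point in front of the case mouth.

Request:
send_rows(increments=[{"gripper": 0.9,"linear": [-0.005,0.03,0.03],"delta_rot": [0,0,0.05]},{"gripper": 0.9,"linear": [-0.01,0.075,0.05],"delta_rot": [0,0,0.1]},{"gripper": 0.9,"linear": [-0.015,0.12,0.05],"delta_rot": [0,0,0.15]},{"gripper": 0.9,"linear": [-0.02,0.165,0.05],"delta_rot": [0,0,0.2]},{"gripper": 0.9,"linear": [-0.025,0.21,0.05],"delta_rot": [0,0,0.25]},{"gripper": 0.9,"linear": [-0.03,0.255,0.05],"delta_rot": [0,0,0.3]},{"gripper": 0.9,"linear": [-0.035,0.3,0.05],"delta_rot": [0,0,0.35]},{"gripper": 0.9,"linear": [-0.04,0.345,0.05],"delta_rot": [0,0,0.4]}])

```text
clock: 24.8
position: [0.4922, 0.2537, 0.1572]
ee_rot: [-0.002, 0.58, 0.815, -0.003]
contact_force: [0.6, 0.3, -1.1]
width: 0.0159
gripper_force: 98.2
```

Request:
send_rows(increments=[{"gripper": 0.9,"linear": [-0.004,0.045,0],"delta_rot": [0,0,0.003]},{"gripper": 0.9,"linear": [-0.008,0.09,0],"delta_rot": [0,0,0.003]},{"gripper": 0.9,"linear": [-0.012,0.125,0],"delta_rot": [0,0,0.003]},{"gripper": 0.9,"linear": [-0.013,0.14,-0.02],"delta_rot": [0,0,0.003]},{"gripper": 0.9,"linear": [-0.013,0.141,-0.06],"delta_rot": [0,0,0.003]},{"gripper": 0.9,"linear": [-0.013,0.141,-0.1],"delta_rot": [0,0,0.003]},{"gripper": 0.9,"linear": [-0.013,0.141,-0.11],"delta_rot": [0,0,0.003]},{"gripper": 0.9,"linear": [-0.013,0.141,-0.11],"delta_rot": [0,0,0.003]}])

```text
clock: 25.6
position: [0.4789, 0.3919, 0.0464]
ee_rot: [-0.002, 0.579, 0.815, -0.005]
contact_force: [0.1, -0.7, -0.7]
width: 0.0159
gripper_force: 98.3
```

```bash
cat >> h.py <<'E'
def ins(dist,z=.0119):  # where: p at CR+dist*a
    s=get_state();r=Ro.from_quat(np.roll(s['ee_rot'],-1)).as_matrix(); q=s['position']-CR
    n=np.array([CA[1],-CA[0],0])
    T=np.c_[CA,np.cross(-Zw,CA),-Zw]
    print('along %.4f lateral %.4f z %.4f'%(q@CA,q@n,s['position'][2]),'need',(CR*[1,1,0]+dist*CA+[0,0,z]-s['position']).round(4),'rot',Ro.from_matrix(T@r.T).as_rotvec().round(4),'F',s['contact_force'].round(1),'w',s['width'].round(4),s['clock'])
E
python3 - <<'E'
from h import *
ins(.0855); wshot('w14'); blobs('w14','w',.06,(230,0,420,470),200); blobs('w14',90,.05,(270,200,400,470),60)
shot('scene','scene14.png'); blobs('scene14',90,.05,(380,260,450,340),10);blobs('scene14','w',.06,(380,260,450,340),10)
E
```

```text
Traceback (most recent call last):
  File "h.py", line 58, in ins
    print('along %.4f lateral %.4f z %.4f'%(q@CA,q@n,s['position'][2]),'need',(CR*[1,1,0]+dist*CA+[0,0,z]-s['position']).round(4),'rot',Ro.from_matrix(T@r.T).as_rotvec().round(4),'F',s['contact_force'].round(1),'w',s['width'].round(4),s['clock'])
                                                                                                                                                                                                                       ^^^^^^^^^^^^^^^^
AttributeError: 'float' object has no attribute 'round'
```

```bash
sed -i "s/s\['width'\].round(4)/round(s['width'],4)/" h.py
python3 - <<'E'
from h import *
ins(.0855); wshot('w14'); blobs('w14',90,.05,(270,200,400,470),60)
ins(.0855)
shot('scene','scene14.png'); blobs('scene14',90,.05,(380,260,450,340),10);blobs('scene14','w',.06,(380,260,450,340),10)
d=CR+.0945*CA # rough
c,a=CR,CA;n=np.array([a[1],-a[0],0]);
for k in(-.0055,-.007,0):
    print(k,proj('scene14',[c+(.06+k)*a,c+(.06+k)*a+.024*Zw,c+(.06+k)*a-.024*n,c+(.06+k)*a+.024*n,c+(.06+k)*a-.024*Zw]).tolist())
E
```

```text
along 0.1163 lateral -0.0043 z 0.0464 need [ 0.0142 -0.0276 -0.0345] rot [ 0.0054 -0.0089  0.0002] F [ 0.1 -0.7 -0.7] w 0.0159 25.6
25.6 [0.4789 0.3919 0.0464] [[-0.329, 0.944, -0.009], [0.944, 0.329, -0.005], [-0.002, -0.01, -1.0]] [0.457 0.459 0.226] [ 0.08 -0.27 -0.96] [0.57 0.46 1.61 0.   1.09 0.24]
90 [301, 283, 59, 140, 5993] [326.  351.4] [array([326.1, 353.4]), array([141.1,  55.4]), np.float64(84.8)] [0.4908 0.3575 0.05  ]
along 0.1167 lateral -0.0022 z 0.0488 need [ 0.0124 -0.0287 -0.0369] rot [ 0.0026 -0.0046  0.0004] F [-0.4  0.2 -0.2] w 0.0158 25.65
90 [391, 260, 56, 9, 285] [418.7 263.2] [array([418.5, 264. ]), array([ 8., 55.]), np.float64(90.0)] [0.422  0.2554 0.05  ]
90 [380, 279, 55, 52, 1631] [403.7 304.2] [array([404.2, 304. ]), array([60.6, 37.5]), np.float64(16.6)] [0.5445 0.3036 0.05  ]
90 [429, 295, 4, 12, 18] [430.3 300.8] [array([430.4, 300.5]), array([ 1.5, 11.4]), np.float64(14.0)] [0.5026 0.3354 0.05  ]
w [409, 260, 17, 3, 41] [417.3 260.8] [array([417., 261.]), array([ 2., 16.]), np.float64(90.0)] [0.4284 0.2548 0.06  ]
w [421, 287, 13, 26, 174] [426.4 299.2] [array([426.6, 299.5]), array([ 7.8, 25. ]), np.float64(14.0)] [0.5135 0.3324 0.06  ]
-0.0055 [[430.1, 300.1], [431.7, 290.8], [433.0, 292.3], [427.0, 308.4], [428.5, 309.2]]
-0.007 [[429.3, 299.9], [430.9, 290.6], [432.2, 292.0], [426.2, 308.1], [427.7, 309.0]]
0 [[432.9, 300.9], [434.6, 291.6], [435.8, 293.0], [429.9, 309.2], [431.3, 310.0]]
```

Request:
send_rows(increments=[{"gripper": 0.9,"linear": [0.003,-0.005,-0.02],"delta_rot": [0,0,0]},{"gripper": 0.9,"linear": [0.006,-0.012,-0.037],"delta_rot": [0,0,0]},{"gripper": 0.9,"linear": [0.009,-0.019,-0.037],"delta_rot": [0,0,0]},{"gripper": 0.9,"linear": [0.009,-0.019,-0.037],"delta_rot": [0,0,0]},{"gripper": 0.9,"linear": [0.009,-0.019,-0.037],"delta_rot": [0,0,0]},{"gripper": 0.9,"linear": [0.009,-0.019,-0.037],"delta_rot": [0,0,0]},{"gripper": 0.9,"linear": [0.009,-0.019,-0.037],"delta_rot": [0,0,0]}])

```text
clock: 26.4
position: [0.4906, 0.375, 0.0137]
ee_rot: [-0.0, 0.579, 0.815, -0.0]
contact_force: [-0.6, -0.3, -0.9]
width: 0.0156
gripper_force: 98.3
```

```bash
python3 - <<'E'
from h import *
ins(.0855)
E
```

```text
along 0.0965 lateral 0.0011 z 0.0137 need [ 0.0025 -0.0108 -0.0018] rot [ 0.0002 -0.0011 -0.    ] F [-0.6 -0.3 -0.9] w 0.0156 26.4
```

Request:
send_rows(increments=[{"gripper": 0.9,"linear": [-0.001,0,-0.002],"delta_rot": [0,0,0]},{"gripper": 0.9,"linear": [0.001,-0.005,-0.002],"delta_rot": [0,0,0]},{"gripper": 0.9,"linear": [0.003,-0.011,-0.002],"delta_rot": [0,0,0]},{"gripper": 0.9,"linear": [0.004,-0.015,-0.002],"delta_rot": [0,0,0]},{"gripper": 0.9,"linear": [0.005,-0.018,-0.002],"delta_rot": [0,0,0]},{"gripper": 0.9,"linear": [0.006,-0.02,-0.002],"delta_rot": [0,0,0]},{"gripper": 0.9,"linear": [0.0065,-0.0222,-0.002],"delta_rot": [0,0,0]},{"gripper": 0.9,"linear": [0.0065,-0.0222,-0.002],"delta_rot": [0,0,0]}])

```text
clock: 27.2
position: [0.4973, 0.3525, 0.0111]
ee_rot: [-0.0, 0.579, 0.815, -0.001]
contact_force: [0.4, 0.9, 0.3]
width: 0.0154
gripper_force: 98.2
```

```bash
python3 - <<'E'
from h import *
ins(.0725)
shot('scene','scene15.png');blobs('scene15','w',.06,(380,270,450,340),10)
E
```

```text
along 0.0730 lateral 0.0001 z 0.0111 need [ 0.0001 -0.0005  0.0008] rot [ 0.0006 -0.0011 -0.0001] F [0.4 0.9 0.3] w 0.0154 27.2
w [419, 287, 13, 26, 174] [424.8 298.6] [array([424.9, 299.1]), array([ 8. , 24.9]), np.float64(15.5)] [0.5144 0.3292 0.06  ]
```

Request:
send_rows(increments=[{"gripper": 0.9,"linear": [0.0005,-0.002,0.0005],"delta_rot": [0,0,0]},{"gripper": 0.9,"linear": [0.0012,-0.004,0.0005],"delta_rot": [0,0,0]},{"gripper": 0.9,"linear": [0.002,-0.006,0.0005],"delta_rot": [0,0,0]},{"gripper": 0.9,"linear": [0.0025,-0.0075,0.0005],"delta_rot": [0,0,0]},{"gripper": 0.9,"linear": [0.0025,-0.0075,0.0005],"delta_rot": [0,0,0]}])

```text
clock: 27.75
position: [0.4999, 0.3444, 0.0114]
ee_rot: [-0.0, 0.579, 0.815, -0.001]
contact_force: [2.4, -0.1, 0.4]
width: 0.0157
gripper_force: 98.2
```

```bash
python3 - <<'E'
from h import *
ins(.065)
shot('scene','scene16.png');blobs('scene16','w',.06,(380,270,450,340),10)
E
```

```text
along 0.0645 lateral -0.0002 z 0.0114 need [0.     0.0005 0.0005] rot [ 0.0014 -0.0014  0.0003] F [ 2.4 -0.1  0.4] w 0.0157 27.75
w [419, 287, 10, 26, 137] [423.7 300.8] [array([424.1, 299.4]), array([ 7., 25.]), np.float64(8.7)] [0.5207 0.3311 0.06  ]
```

The dowel nose is going in: 8.5 mm of advance while the collar stayed put. Push 2 mm more, release, back off, close the fingers, and push it home from behind.

Request:
send_rows(increments=[{"gripper": 0.9,"linear": [0.0005,-0.0015,0],"delta_rot": [0,0,0]},{"gripper": 0.9,"linear": [0.0005,-0.0015,0],"delta_rot": [0,0,0]},{"gripper": 0.3,"linear": [0.0005,-0.0015,0],"delta_rot": [0,0,0]},{"gripper": 0.0,"linear": [0.0005,-0.0015,0],"delta_rot": [0,0,0]},{"gripper": 0.0,"linear": [-0.002,0.006,0],"delta_rot": [0,0,0]},{"gripper": 0.0,"linear": [-0.007,0.02,0],"delta_rot": [0,0,0]},{"gripper": 0.2,"linear": [-0.0135,0.039,-0.005],"delta_rot": [0,0,0]},{"gripper": 0.6,"linear": [-0.0135,0.039,-0.01],"delta_rot": [0,0,0]}])

```text
clock: 28.6
position: [0.4846, 0.3868, 0.0012]
ee_rot: [-0.001, 0.578, 0.816, -0.001]
contact_force: [0.3, 0.1, 0.3]
width: 0.0208
gripper_force: 0.0
```

Request:
send_rows(increments=[{"gripper": 1,"linear": [0,0,0],"delta_rot": [0,0,0]},{"gripper": 1,"linear": [0,0,0],"delta_rot": [0,0,0]},{"gripper": 1,"linear": [0,0,0],"delta_rot": [0,0,0]}])

```text
clock: 28.9
position: [0.4858, 0.3834, 0.0013]
ee_rot: [-0.001, 0.579, 0.815, -0.001]
contact_force: [-0.2, 0.2, 0.6]
width: -0.0001
gripper_force: 0.0
```

```bash
python3 - <<'E'
from h import *
ins(.0715,.002)
shot('scene','scene17.png');blobs('scene17','w',.06,(380,270,450,340),10);blobs('scene17',90,.05,(410,270,460,340),5)
s=wshot('w17');blobs('w17','w',.06,(230,0,420,480),100);blobs('w17',90,.05,(230,100,420,480),60)
a=CA
print(proj('scene17',[CR+d*a for d in(.0515,.06,.0735)]).tolist(),proj('w17',[CR+d*a+.01*Zw for d in(.0515,.06,.0735)]).tolist())
E
```

```text
along 0.1060 lateral -0.0007 z 0.0013 need [ 0.012  -0.0324  0.0007] rot [ 0.0015 -0.0026  0.0004] F [-0.2  0.2  0.6] w -0.0001 28.9
w [419, 287, 13, 26, 174] [424.7 298.7] [array([424.9, 299.2]), array([ 8. , 25.2]), np.float64(15.5)] [0.5147 0.3294 0.06  ]
90 [410, 287, 32, 44, 683] [422.2 308.8] [array([421. , 309.1]), array([34.8, 37. ]), np.float64(18.4)] [0.5311 0.336  0.05  ]
28.95 [0.4859 0.3834 0.0014] [[-0.328, 0.945, -0.002], [0.945, 0.328, -0.001], [-0.0, -0.003, -1.0]] [0.463 0.45  0.181] [ 0.09 -0.27 -0.96] [0.56 0.5  1.67 0.   0.98 0.22]
w [230, 0, 67, 105, 4386] [254.5  38.8] [array([263.,  52.]), array([104.,  66.]), np.float64(90.0)] [0.4392 0.4605 0.06  ]
90 [317, 411, 17, 35, 486] [324.8 429.2] [array([325., 428.]), array([34., 16.]), np.float64(90.0)] [0.4989 0.3444 0.05  ]
[[428.5, 299.7], [432.9, 300.9], [440.0, 302.9]] [[327.8, 486.0], [327.9, 466.2], [328.0, 433.3]]
```

Request:
send_rows(increments=[{"gripper": 1,"linear": [0.003,-0.008,0],"delta_rot": [0,0,0]},{"gripper": 1,"linear": [0.006,-0.016,0],"delta_rot": [0,0,0]},{"gripper": 1,"linear": [0.008,-0.021,0],"delta_rot": [0,0,0]},{"gripper": 1,"linear": [0.0095,-0.025,0],"delta_rot": [0,0,0]},{"gripper": 1,"linear": [0.0105,-0.0285,0],"delta_rot": [0,0,0]},{"gripper": 1,"linear": [0.0115,-0.031,0],"delta_rot": [0,0,0]},{"gripper": 1,"linear": [0.0115,-0.031,0],"delta_rot": [0,0,0]}])

```text
clock: 29.7
position: [0.4975, 0.352, 0.0014]
ee_rot: [-0.0, 0.579, 0.815, -0.001]
contact_force: [-0.4, 0.2, -0.5]
width: 0.0002
gripper_force: 0.0
```

```bash
python3 - <<'E'
from h import *
ins(.0715,.002)
shot('scene','scene18.png');blobs('scene18','w',.06,(380,270,450,340),10);blobs('scene18',90,.05,(410,270,460,340),5)
E
```

```text
along 0.0725 lateral 0.0001 z 0.0014 need [ 0.0003 -0.001   0.0006] rot [ 0.002  -0.002   0.0001] F [-0.4  0.2 -0.5] w 0.0002 29.7
w [419, 287, 13, 26, 172] [424.7 298.7] [array([424.8, 299.1]), array([ 7.5, 25. ]), np.float64(13.4)] [0.5147 0.3293 0.06  ]
90 [410, 287, 25, 44, 594] [420.2 309.6] [array([422. , 308.5]), array([24., 43.]), np.float64(0.0)] [0.5355 0.3344 0.05  ]
```

Request:
send_rows(increments=[{"gripper": 1,"linear": [0.001,-0.002,0],"delta_rot": [0,0,0]},{"gripper": 1,"linear": [0.0015,-0.004,0],"delta_rot": [0,0,0]},{"gripper": 1,"linear": [0.002,-0.006,0],"delta_rot": [0,0,0]},{"gripper": 1,"linear": [0.002,-0.006,0],"delta_rot": [0,0,0]}])

```text
clock: 30.15
position: [0.4994, 0.3458, 0.0011]
ee_rot: [-0.0, 0.579, 0.815, -0.002]
contact_force: [-0.3, 0.2, 0.2]
width: 0.0001
gripper_force: 0.0
```

```bash
python3 - <<'E'
from h import *
ins(.0715,.002)
shot('scene','scene19.png');blobs('scene19','w',.06,(380,270,450,340),10);blobs('scene19',90,.05,(410,270,460,340),5)
a=cv2.imread('pics/scene19.png');h=cv2.cvtColor(a,cv2.COLOR_BGR2HSV)
print(a[296:308:3,418:452:2].tolist())
E
```

```text
along 0.0661 lateral -0.0002 z 0.0011 need [-0.0016  0.0052  0.0009] rot [ 0.0028 -0.0023 -0.0005] F [-0.3  0.2  0.2] w 0.0001 30.15
w [419, 287, 9, 26, 140] [423.8 300.6] [array([424. , 299.3]), array([ 6.9, 25.2]), np.float64(8.1)] [0.5201 0.3308 0.06  ]
90 [410, 287, 25, 44, 556] [419.4 310.1] [array([422. , 308.5]), array([24., 43.]), np.float64(0.0)] [0.5377 0.3341 0.05  ]
[[[130, 218, 246], [123, 211, 244], [214, 231, 236], [215, 231, 234], [215, 233, 237], [12, 9, 8], [26, 26, 26], [46, 47, 48], [53, 54, 55], [53, 55, 58], [31, 30, 30], [38, 36, 36], [48, 47, 45], [43, 55, 74], [45, 72, 108], [44, 68, 102], [43, 66, 99]], [[128, 214, 244], [144, 218, 243], [219, 233, 236], [214, 231, 234], [220, 234, 237], [145, 197, 223], [87, 136, 163], [43, 45, 44], [33, 32, 32], [31, 31, 31], [34, 32, 31], [28, 27, 26], [55, 59, 62], [47, 73, 111], [48, 74, 111], [47, 73, 109], [47, 71, 106]], [[81, 135, 178], [185, 220, 232], [216, 231, 235], [215, 231, 235], [219, 232, 236], [77, 178, 233], [115, 128, 138], [31, 28, 27], [38, 37, 37], [44, 43, 42], [34, 32, 31], [102, 114, 119], [127, 141, 152], [47, 74, 111], [49, 76, 111], [48, 74, 110], [50, 76, 113]], [[81, 133, 172], [137, 147, 159], [130, 145, 157], [165, 182, 194], [179, 201, 217], [52, 118, 162], [113, 122, 126], [34, 33, 32], [44, 44, 44], [35, 35, 34], [45, 45, 47], [124, 138, 145], [90, 108, 128], [48, 75, 110], [47, 74, 109], [49, 76, 111], [49, 76, 113]]]
```

Request:
send_rows(increments=[{"gripper": 1,"linear": [-0.005,0.015,0],"delta_rot": [0,0,0]},{"gripper": 1,"linear": [-0.013,0.04,0.0],"delta_rot": [0,0,0]},{"gripper": 0.3,"linear": [-0.015,0.045,0.045],"delta_rot": [0,0,0]},{"gripper": 0,"linear": [-0.015,0.045,0.09],"delta_rot": [0,0,0]},{"gripper": -0.3,"linear": [-0.007,0.02,0.125],"delta_rot": [0,0,0]},{"gripper": -0.3,"linear": [0.005,-0.015,0.14],"delta_rot": [0,0,0]},{"gripper": -0.3,"linear": [0.02,-0.06,0.14],"delta_rot": [0,0,0]},{"gripper": -0.3,"linear": [0.02,-0.06,0.14],"delta_rot": [0,0,0]}])

```text
clock: 31.0
position: [0.5211, 0.2826, 0.1423]
ee_rot: [0.001, 0.581, 0.814, -0.002]
contact_force: [-0.5, 0.1, 0.6]
width: 0.0556
gripper_force: 0.0
```

```bash
python3 - <<'E'
from h import *
s=wshot('w20'); ins(0); blobs('w20','w',.06,(250,0,420,300),300); blobs('w20',60,.06,(250,0,420,400),40)
c,a=CR,CA;n=np.array([a[1],-a[0],0])
for k in(0,-.005,-.008,-.01):
    m=c+(.06+k)*a; print(k,proj('w20',[m+.024*Zw,m-.012*a+.024*Zw,m-.12*a+.016*Zw,m+.024*n,m-.024*n,m+.003*a+.01*Zw,m+.008*a+.01*Zw]).round(0).tolist())
w=cv2.imread('pics/w20.png');print([(v,w[v,334].tolist()) for v in range(60,150,3)])
E
```

```text
31.0 [0.5211 0.2826 0.1423] [[-0.325, 0.946, 0.0], [0.946, 0.325, -0.004], [-0.004, -0.001, -1.0]] [0.498 0.35  0.322] [ 0.09 -0.27 -0.96] [ 0.38  0.34  1.55 -0.    1.26  0.05]
along 0.0019 lateral -0.0008 z 0.1417 need [ 0.0014 -0.0016 -0.1298] rot [ 0.0017 -0.0018  0.0036] F [-0.2  0.7  0. ] w 0.0554 31.05
w [286, 139, 81, 27, 1905] [325.5 151.7] [array([326., 152.]), array([26., 80.]), np.float64(90.0)] [0.5055 0.3261 0.06  ]
60 [277, 118, 97, 212, 14622] [325.8 221.6] [array([325. , 223.5]), array([211.,  96.]), np.float64(90.0)] [0.5198 0.2854 0.06  ]
0 [[327.0, 128.0], [327.0, 150.0], [327.0, 318.0], [366.0, 126.0], [287.0, 126.0], [327.0, 121.0], [327.0, 112.0]]
-0.005 [[327.0, 137.0], [327.0, 159.0], [327.0, 324.0], [366.0, 134.0], [288.0, 135.0], [327.0, 130.0], [327.0, 121.0]]
-0.008 [[327.0, 142.0], [327.0, 164.0], [327.0, 329.0], [366.0, 139.0], [288.0, 140.0], [327.0, 136.0], [327.0, 127.0]]
-0.01 [[327.0, 146.0], [327.0, 168.0], [327.0, 331.0], [366.0, 143.0], [288.0, 143.0], [327.0, 139.0], [327.0, 130.0]]
[(60, [54, 78, 114]), (63, [56, 79, 116]), (66, [56, 80, 117]), (69, [58, 82, 120]), (72, [59, 83, 120]), (75, [58, 81, 118]), (78, [58, 82, 119]), (81, [59, 83, 121]), (84, [60, 85, 123]), (87, [62, 87, 124]), (90, [62, 87, 125]), (93, [63, 89, 126]), (96, [63, 89, 127]), (99, [63, 89, 127]), (102, [65, 91, 128]), (105, [65, 90, 128]), (108, [66, 90, 127]), (111, [65, 89, 126]), (114, [67, 90, 126]), (117, [78, 117, 159]), (120, [94, 144, 187]), (123, [96, 147, 188]), (126, [96, 146, 188]), (129, [96, 146, 188]), (132, [96, 147, 189]), (135, [92, 157, 198]), (138, [103, 183, 215]), (141, [175, 199, 214]), (144, [220, 218, 216]), (147, [224, 221, 218])]
```

The dowel is back in the mouth, protruding about 2–3 mm. The case sits 7 mm back in its cradle. Now regrip the case at the right depth with full force.

Request:
send_rows(increments=[{"gripper": -0.3,"linear": [0.002,-0.006,-0.04],"delta_rot": [0,0,0]},{"gripper": -0.3,"linear": [0.002,-0.006,-0.085],"delta_rot": [0,0,0]},{"gripper": -0.3,"linear": [0.002,-0.006,-0.12],"delta_rot": [0,0,0]},{"gripper": -0.3,"linear": [0.002,-0.006,-0.14],"delta_rot": [0,0,0]},{"gripper": -0.3,"linear": [0.002,-0.006,-0.146],"delta_rot": [0,0,0]},{"gripper": -0.3,"linear": [0.002,-0.006,-0.146],"delta_rot": [0,0,0]}], newtons=120)

```text
clock: 31.65
position: [0.5202, 0.2816, -0.0057]
ee_rot: [-0.001, 0.579, 0.815, -0.002]
contact_force: [-0.0, -0.0, 1.1]
width: 0.0554
gripper_force: 0.0
```

Request:
send_rows(increments=[{"gripper": 0.3,"linear": [0,0,0],"delta_rot": [0,0,0]},{"gripper": 0.8,"linear": [0,0,0],"delta_rot": [0,0,0]},{"gripper": 0.8,"linear": [0,0,0],"delta_rot": [0,0,0]},{"gripper": 0.8,"linear": [0,0,0],"delta_rot": [0,0,0]},{"gripper": 0.8,"linear": [0,0,0],"delta_rot": [0,0,0]}])

```text
clock: 32.15
position: [0.5227, 0.2819, -0.0028]
ee_rot: [0.0, 0.579, 0.815, 0.001]
contact_force: [-0.7, 3.3, 5.3]
width: 0.0299
gripper_force: 119.4
```

```bash
python3 - <<'E'
from h import *
ins(-.007,-.005); s=wshot('w21'); v=fitcase('w21',s)
p,R,a,n=tip_target(.03); 
E
```

```text
along -0.0020 lateral 0.0008 z -0.0028 need [ 0.0009 -0.005  -0.0022] rot [-0.0011  0.0013  0.0001] F [-0.7  3.3  5.3] w 0.0299 32.15
32.15 [ 0.5227  0.2819 -0.0028] [[-0.329, 0.944, 0.001], [0.944, 0.329, 0.001], [0.001, 0.002, -1.0]] [0.499 0.348 0.177] [ 0.09 -0.26 -0.96] [0.38 0.47 1.73 0.   0.93 0.04]
phi,L [0.6157 0.0848] [  4.  -23.1   2.9   9.1] [np.int32(235), np.int32(165), np.int32(413), np.int32(237)]
```

```bash
cat >> h.py <<'E'
MX,L2=.055,.0548
def knock(s,off=.0175,th=TH):
    a=-U*np.cos(th)-Zw*np.sin(th); n=Zw*np.cos(th)-U*np.sin(th)
    return E0+off*n-s*a-MX*a-L2*n,np.c_[a,np.cross(-n,a),-n],a,n
E
python3 - <<'E'
from h import *
p,R,a,n=knock(.03); print(p,a,n,diff(p,R)[:2])
E
```

```text
[ 0.5386767  -0.14557667  0.0841568 ] [ 0.08283756  0.73851349 -0.66913061] [0.07458727 0.66496053 0.74314483] (array([ 0.016 , -0.4275,  0.087 ]), array([-0.7352, -0.081 , -0.4271]))
```

Request:
send_rows(increments=[{"gripper": 0.8,"linear": [0,0,0.004],"delta_rot": [0,0,0]},{"gripper": 0.8,"linear": [0,0,0.012],"delta_rot": [0,0,0]},{"gripper": 0.8,"linear": [0,0,0.024],"delta_rot": [0,0,0]},{"gripper": 0.8,"linear": [0,0,0.04],"delta_rot": [0,0,0]},{"gripper": 0.8,"linear": [0,0,0.058],"delta_rot": [0,0,0]},{"gripper": 0.8,"linear": [0,0,0.076],"delta_rot": [0,0,0]},{"gripper": 0.8,"linear": [0,0,0.092],"delta_rot": [0,0,0]},{"gripper": 0.8,"linear": [0,-0.004,0.104],"delta_rot": [0,0,0]}])

```text
clock: 33.0
position: [0.5216, 0.2763, 0.101]
ee_rot: [0.0, 0.579, 0.815, -0.001]
contact_force: [-0.6, 0.9, -2.3]
width: 0.0297
gripper_force: 122.5
```

```bash
python3 - <<'E'
from h import *
s=wshot('w22'); 
r=Ro.from_quat(np.roll(s['ee_rot'],-1)).as_matrix();M=s['position']-L2*r[:,2]+MX*r[:,0]
print(proj('w22',[M-.024*r[:,2],M-.012*r[:,0]-.024*r[:,2],M+.024*r[:,1],M-.024*r[:,1]]).tolist())
p,R,a,n=knock(.03); print(diff(p,R)[:2])
blobs('w22','w',.06,(220,60,420,285),300)
E
```

```text
33.0 [0.5216 0.2763 0.101 ] [[-0.329, 0.944, -0.001], [0.944, 0.329, -0.002], [-0.001, -0.001, -1.0]] [0.498 0.343 0.281] [ 0.09 -0.27 -0.96] [ 0.37  0.36  1.61 -0.    1.17  0.04]
[[327.8, 178.9], [327.7, 228.2], [410.7, 166.2], [244.0, 166.0]]
(array([ 0.016 , -0.4213, -0.0185]), array([-0.7323, -0.0812, -0.4273]))
w [235, 164, 179, 74, 10284] [323.9 203. ] [array([324. , 200.5]), array([ 73., 178.]), np.float64(90.0)] [0.5125 0.2984 0.06  ]
```

```bash
cat >> h.py <<'E'
def fit3(fn,s,b):
    r=Ro.from_quat(np.roll(s['ee_rot'],-1)).as_matrix();p=s['position'];rr=.024/np.cos(np.pi/8)
    def f(v):
        C=p-v[1]*r[:,2];a=np.cos(v[0])*r[:,0]+np.sin(v[0])*r[:,2];n=np.sin(v[0])*r[:,0]-np.cos(v[0])*r[:,2]
        P=np.array([C+(v[2]-d)*a+v[3]*r[:,1]+rr*(np.cos(q)*r[:,1]+np.sin(q)*n) for d in(.012,0) for q in np.pi/8+np.arange(8)*np.pi/4])
        dd=np.load('pics/'+fn+'.npz');P=cv2.projectPoints(P,dd['rvec'],dd['tvec'],dd['K'],None)[0].reshape(-1,2)
        return [P[:,0].min()-b[0],P[:,1].min()-b[1],P[:,0].max()-b[2],P[:,1].max()-b[3],(v[1]-.0548)*300,(v[2]-.055)*300,v[0]*1]
    for x in(0,.2,-.2):
        q=least_squares(f,[x,.0548,.055,0],x_scale=[.1,.01,.01,.01]); print('phi,L,MX,lat',q.x.round(4),q.fun.round(1))
E
python3 - <<'E'
from h import *
s=get_state(); fit3('w22',s,(235,164,414,238))
w=cv2.imread('pics/w22.png'); print([(v,w[v,324].tolist()) for v in range(140,260,4)])
E
```

```text
phi,L,MX,lat [-0.0039  0.0528  0.0534 -0.0014] [-0.2  0.1  0.2 -0.1 -0.6 -0.5 -0. ]
phi,L,MX,lat [-0.0039  0.0528  0.0534 -0.0014] [-0.2  0.1  0.2 -0.1 -0.6 -0.5 -0. ]
phi,L,MX,lat [-0.0039  0.0528  0.0534 -0.0014] [-0.2  0.1  0.2 -0.1 -0.6 -0.5 -0. ]
[(140, [79, 124, 165]), (144, [81, 125, 165]), (148, [81, 126, 165]), (152, [72, 113, 156]), (156, [76, 118, 158]), (160, [83, 126, 164]), (164, [149, 165, 183]), (168, [137, 174, 200]), (172, [145, 193, 211]), (176, [146, 193, 211]), (180, [127, 171, 200]), (184, [158, 172, 187]), (188, [201, 201, 199]), (192, [210, 207, 203]), (196, [210, 207, 203]), (200, [208, 206, 202]), (204, [206, 204, 200]), (208, [207, 205, 200]), (212, [208, 206, 202]), (216, [208, 205, 201]), (220, [207, 206, 202]), (224, [206, 205, 201]), (228, [207, 205, 202]), (232, [210, 208, 205]), (236, [193, 203, 207]), (240, [146, 194, 213]), (244, [146, 194, 213]), (248, [146, 193, 213]), (252, [146, 194, 212]), (256, [145, 194, 212])]
```

Fit: no pivot, L=0.0528, mouth 53.4 mm ahead of the tool axis. Now a gentle carry toward the strip.

Request:
send_rows(increments=[{"gripper": 0.8,"linear": [0,-0.006,0.004],"delta_rot": [-0.022,-0.0024,-0.0128]},{"gripper": 0.8,"linear": [0.001,-0.018,0.012],"delta_rot": [-0.0586,-0.0065,-0.0342]},{"gripper": 0.8,"linear": [0.001,-0.036,0.022],"delta_rot": [-0.1025,-0.0114,-0.0598]},{"gripper": 0.8,"linear": [0.002,-0.058,0.034],"delta_rot": [-0.1538,-0.017,-0.0897]},{"gripper": 0.8,"linear": [0.003,-0.082,0.046],"delta_rot": [-0.205,-0.0227,-0.1196]},{"gripper": 0.8,"linear": [0.004,-0.108,0.056],"delta_rot": [-0.2563,-0.0284,-0.1496]},{"gripper": 0.8,"linear": [0.005,-0.136,0.062],"delta_rot": [-0.3076,-0.0341,-0.1795]},{"gripper": 0.8,"linear": [0.006,-0.166,0.064],"delta_rot": [-0.3588,-0.0398,-0.2094]}])

```text
clock: 33.85
position: [0.5272, 0.1098, 0.1635]
ee_rot: [0.119, 0.652, 0.736, -0.136]
contact_force: [-1.0, 0.7, -4.8]
width: 0.0296
gripper_force: 122.6
```

Request:
send_rows(increments=[{"gripper": 0.8,"linear": [0.001,-0.03,0],"delta_rot": [-0.0513,-0.0057,-0.0299]},{"gripper": 0.8,"linear": [0.002,-0.06,0],"delta_rot": [-0.1025,-0.0114,-0.0598]},{"gripper": 0.8,"linear": [0.003,-0.09,0],"delta_rot": [-0.1538,-0.017,-0.0897]},{"gripper": 0.8,"linear": [0.004,-0.12,0],"delta_rot": [-0.205,-0.0227,-0.1196]},{"gripper": 0.8,"linear": [0.006,-0.15,0],"delta_rot": [-0.2563,-0.0284,-0.1496]},{"gripper": 0.8,"linear": [0.007,-0.178,0],"delta_rot": [-0.3076,-0.0341,-0.1795]},{"gripper": 0.8,"linear": [0.008,-0.202,0],"delta_rot": [-0.347,-0.0385,-0.2025]},{"gripper": 0.8,"linear": [0.009,-0.222,0],"delta_rot": [-0.369,-0.041,-0.2155]}])

```text
clock: 34.65
position: [0.5357, -0.112, 0.1619]
ee_rot: [0.235, 0.696, 0.623, -0.267]
contact_force: [-0.5, -0.2, -3.2]
width: 0.0299
gripper_force: 124.3
```

Request:
send_rows(increments=[{"gripper": 0.8,"linear": [0.001,-0.015,-0.002],"delta_rot": [0,0,0]},{"gripper": 0.8,"linear": [0.001,-0.026,-0.008],"delta_rot": [0,0,0]},{"gripper": 0.8,"linear": [0.001,-0.033,-0.018],"delta_rot": [0,0,0]},{"gripper": 0.8,"linear": [0.001,-0.033,-0.03],"delta_rot": [0,0,0]},{"gripper": 0.8,"linear": [0.001,-0.033,-0.04],"delta_rot": [0,0,0]},{"gripper": 0.8,"linear": [0.001,-0.033,-0.046],"delta_rot": [0,0,0]},{"gripper": 0.8,"linear": [0.001,-0.033,-0.048],"delta_rot": [0,0,0]}])

```text
clock: 35.35
position: [0.5369, -0.1438, 0.1141]
ee_rot: [0.235, 0.696, 0.624, -0.267]
contact_force: [0.0, 0.1, -3.4]
width: 0.0295
gripper_force: 124.3
```

```bash
sed -i 's/^MX,L2=.*/MX,L2=.0534,.0528/; s/def knock(s,off=.0175/def knock(s,off=.0185/' h.py
python3 - <<'E'
from h import *
s=wshot('w23'); p,R,a,n=knock(.03); print(diff(p,R)[:2],s['width'])
blobs('w23','w',.06,(220,60,420,285),300)
w=cv2.imread('pics/w23.png'); print([(v,w[v,324].tolist()) for v in range(152,250,4)])
shot('top','top23.png'); blobs('top23',90,.01,(370,220,450,270),8); shot('scene','scene23.png'); blobs('scene23',90,.01,(225,200,310,250),8)
E
```

```text
35.35 [ 0.5369 -0.1438  0.1141] [[0.079, 0.994, -0.078], [0.743, -0.111, -0.66], [-0.664, -0.005, -0.747]] [0.556 0.027 0.2  ] [-0.1  -0.84 -0.53] [ 0.09  0.44  1.75 -0.76  1.25  0.56]
(array([ 0.0021,  0.0014, -0.029 ]), array([-0.0067, -0.0043, -0.0004])) 0.029482399542068053
w [232, 175, 178, 60, 8427] [320.8 205.5] [array([321. , 205.1]), array([ 57.2, 177.1]), np.float64(89.0)] [ 0.532 -0.164  0.06 ]
w [220, 257, 49, 28, 1268] [243.7 271.4] [array([244. , 270.5]), array([27., 48.]), np.float64(90.0)] [ 0.4685 -0.2369  0.06  ]
[(152, [48, 85, 113]), (156, [81, 155, 184]), (160, [90, 163, 189]), (164, [91, 164, 188]), (168, [92, 164, 189]), (172, [93, 164, 189]), (176, [88, 153, 178]), (180, [94, 102, 112]), (184, [176, 173, 171]), (188, [201, 195, 191]), (192, [200, 195, 191]), (196, [199, 194, 190]), (200, [198, 192, 188]), (204, [197, 192, 188]), (208, [199, 194, 190]), (212, [197, 193, 189]), (216, [198, 193, 190]), (220, [198, 193, 190]), (224, [197, 192, 189]), (228, [200, 196, 192]), (232, [192, 193, 193]), (236, [135, 180, 199]), (240, [135, 180, 199]), (244, [135, 180, 199]), (248, [134, 180, 198])]
90 [382, 231, 39, 16, 499] [402.4 238.6] [array([401. , 238.5]), array([15., 38.]), np.float64(90.0)] [ 0.5675 -0.1493  0.01  ]
90 [417, 248, 12, 5, 58] [422.7 250. ] [array([422.5, 250. ]), array([ 4., 11.]), np.float64(90.0)] [ 0.5384 -0.2011  0.01  ]
90 [268, 202, 7, 6, 25] [271.  204.4] [array([270.9, 204.3]), array([3.1, 7.6]), np.float64(63.4)] [ 0.4342 -0.204   0.01  ]
90 [236, 219, 10, 8, 46] [240.4 222.6] [array([240.5, 222.5]), array([10.3,  4.5]), np.float64(31.0)] [ 0.5452 -0.1962  0.01  ]
90 [281, 240, 29, 10, 168] [297.1 246. ] [array([295. , 244.5]), array([ 9., 28.]), np.float64(90.0)] [ 0.517 -0.017  0.01 ]
```

```bash
python3 - <<'E'
from h import *
s=get_state(); r=Ro.from_quat(np.roll(s['ee_rot'],-1)).as_matrix();M=s['position']-L2*r[:,2]+MX*r[:,0]; a=r[:,0];n=-r[:,2]
for d in(0,.003,.006,.008,.010,.014,.018): print(d,proj('w23',[M+d*a+.01*n]).tolist())
fit3('w23',s,(232,175,410,235)); p,R,a,n=knock(.03); print('knock dir/10mm',(a*.01).round(4)); print(diff(p,R)[:2])
E
```

```text
0 [[327.2, 182.4]]
0.003 [[327.2, 171.3]]
0.006 [[327.3, 159.9]]
0.008 [[327.3, 152.2]]
0.01 [[327.3, 144.5]]
0.014 [[327.4, 128.8]]
0.018 [[327.5, 112.8]]
phi,L,MX,lat [ 0.0931  0.0572  0.0529 -0.0017] [ 0.1 -0.1 -0.1  0.   0.7 -0.6  0.1]
phi,L,MX,lat [ 0.0931  0.0572  0.0529 -0.0017] [ 0.1 -0.1 -0.1  0.   0.7 -0.6  0.1]
phi,L,MX,lat [ 0.0931  0.0572  0.0529 -0.0017] [ 0.1 -0.1 -0.1  0.   0.7 -0.6  0.1]
knock dir/10mm [ 0.0008  0.0074 -0.0067]
(array([ 0.0016,  0.0016, -0.03  ]), array([-0.0064, -0.0027, -0.0004]))
```

Request:
send_rows(increments=[{"gripper": 0.8,"linear": [0.001,0,-0.003],"delta_rot": [0,0,0]},{"gripper": 0.8,"linear": [0.001,0,-0.009],"delta_rot": [0,0,0]},{"gripper": 0.8,"linear": [0.002,0.001,-0.016],"delta_rot": [-0.006,-0.004,0]},{"gripper": 0.8,"linear": [0.002,0.001,-0.022],"delta_rot": [-0.006,-0.004,0]},{"gripper": 0.8,"linear": [0.002,0.001,-0.027],"delta_rot": [-0.006,-0.004,0]},{"gripper": 0.8,"linear": [0.002,0.001,-0.029],"delta_rot": [-0.006,-0.004,0]},{"gripper": 0.8,"linear": [0.002,0.001,-0.029],"delta_rot": [-0.006,-0.004,0]}])

```text
clock: 36.2
position: [0.539, -0.1433, 0.0858]
ee_rot: [0.239, 0.696, 0.622, -0.267]
contact_force: [1.2, -0.3, -3.0]
width: 0.0298
gripper_force: 124.3
```

```bash
python3 - <<'E'
from h import *
s=wshot('w24'); r=Ro.from_quat(np.roll(s['ee_rot'],-1)).as_matrix();M=s['position']-L2*r[:,2]+MX*r[:,0]
p,R,a,n=knock(.03); print(diff(p,R)[:2]); w=cv2.imread('pics/w24.png'); print([(v,w[v,321].tolist()) for v in range(132,190,4)])
print('edge in case coords: along',((E0-M)@r[:,0]).round(4),'perp',((E0-M)@-r[:,2]).round(4))
E
```

```text
36.2 [ 0.539  -0.1433  0.0858] [[0.083, 0.994, -0.075], [0.739, -0.112, -0.665], [-0.669, 0.0, -0.743]] [0.558 0.028 0.171] [-0.09 -0.85 -0.52] [ 0.1   0.48  1.77 -0.78  1.2   0.62]
(array([-0.0001,  0.001 , -0.0008]), array([-0.0004,  0.0008,  0.0003]))
[(132, [50, 73, 105]), (136, [51, 74, 106]), (140, [53, 75, 107]), (144, [54, 77, 108]), (148, [54, 78, 109]), (152, [51, 88, 116]), (156, [85, 159, 188]), (160, [96, 167, 194]), (164, [97, 168, 193]), (168, [98, 169, 194]), (172, [99, 169, 194]), (176, [93, 158, 183]), (180, [97, 106, 116]), (184, [181, 177, 175]), (188, [205, 200, 195])]
edge in case coords: along 0.031 perp -0.0183
```

Dowel in the mouth, protruding about 7 mm. The strip edge is 31 mm ahead and 18 mm below the axis, so it will meet the rim. First knock.

Request:
send_rows(increments=[{"gripper": 0.8,"linear": [0.0004,0.0037,-0.0033],"delta_rot": [0,0,0]},{"gripper": 0.8,"linear": [0.0013,0.0118,-0.0107],"delta_rot": [0,0,0]},{"gripper": 0.8,"linear": [0.0029,0.0258,-0.0234],"delta_rot": [0,0,0]},{"gripper": 0.8,"linear": [0.0029,0.0258,-0.0234],"delta_rot": [0,0,0]}])

```text
clock: 36.65
position: [0.5424, -0.1187, 0.0645]
ee_rot: [0.241, 0.694, 0.622, -0.27]
contact_force: [-0.4, -6.1, 4.1]
width: 0.0297
gripper_force: 124.6
```

Request:
send_rows(increments=[{"gripper": 0.8,"linear": [-0.0005,-0.0044,0.004],"delta_rot": [0,0,0]},{"gripper": 0.8,"linear": [-0.0013,-0.0111,0.01],"delta_rot": [0,0,0]},{"gripper": 0.8,"linear": [-0.0021,-0.0185,0.0167],"delta_rot": [0,0,0]},{"gripper": 0.8,"linear": [-0.0025,-0.0222,0.0201],"delta_rot": [0,0,0]},{"gripper": 0.8,"linear": [-0.0025,-0.0222,0.0201],"delta_rot": [0,0,0]}])

```text
clock: 37.15
position: [0.5396, -0.1403, 0.0836]
ee_rot: [0.239, 0.697, 0.622, -0.266]
contact_force: [0.3, 0.6, -4.0]
width: 0.0296
gripper_force: 124.5
```

```bash
cat >> h.py <<'E'
def chk(fn):
    s=wshot(fn); p,R,a,n=knock(.03); print(diff(p,R)[:2],s['contact_force']); w=cv2.imread(f'pics/{fn}.png'); print([(v,w[v,321].tolist()) for v in range(100,200,5)])
    blobs(fn,'w',.06,(222,60,420,245),300)
    shot('top',fn+'t.png'); blobs(fn+'t',90,.015,(300,200,450,280),8)
E
python3 - <<'E'
from h import *
chk('w25')
E
```

```text
37.15 [ 0.5396 -0.1403  0.0836] [[0.086, 0.994, -0.074], [0.739, -0.113, -0.664], [-0.668, 0.002, -0.744]] [0.559 0.031 0.169] [-0.09 -0.85 -0.53] [ 0.1   0.48  1.77 -0.78  1.2   0.62]
(array([-0.0005, -0.0025,  0.0021]), array([-0.0012,  0.0022,  0.0013])) [ 0.31306472  0.58635757 -3.98203136]
[(100, [51, 75, 103]), (105, [51, 75, 104]), (110, [50, 74, 104]), (115, [82, 161, 187]), (120, [97, 167, 193]), (125, [98, 168, 193]), (130, [96, 167, 193]), (135, [97, 168, 193]), (140, [97, 167, 193]), (145, [98, 168, 194]), (150, [98, 168, 194]), (155, [98, 169, 194]), (160, [98, 169, 194]), (165, [98, 169, 194]), (170, [99, 169, 194]), (175, [101, 170, 195]), (180, [90, 104, 117]), (185, [195, 191, 187]), (190, [204, 198, 194]), (195, [203, 198, 194])]
w [222, 60, 198, 18, 3361] [320.9  68. ] [array([320.5,  68.5]), array([ 17., 197.]), np.float64(90.0)] [ 0.5487 -0.0503  0.06  ]
w [237, 178, 176, 56, 8337] [323.9 205.9] [array([324.5, 205.5]), array([ 55., 175.]), np.float64(90.0)] [ 0.5416 -0.1194  0.06  ]
90 [316, 233, 46, 37, 937] [338.6 252.9] [array([336.1, 253.6]), array([51.2, 26.9]), np.float64(18.4)] [0.5278 0.0151 0.015 ]
90 [379, 233, 38, 15, 477] [398.9 240. ] [array([397.5, 240. ]), array([14., 37.]), np.float64(90.0)] [ 0.5631 -0.1395  0.015 ]
90 [417, 248, 12, 5, 58] [422.7 250. ] [array([422.5, 250. ]), array([ 4., 11.]), np.float64(90.0)] [ 0.5377 -0.2003  0.015 ]
```

The knock landed (6–7 N) and the dowel moved about 10 mm, now protruding about 17 mm and still in the mouth. Second knock, then hold over the tray so it slides out there.

Request:
send_rows(increments=[{"gripper": 0.8,"linear": [0.0004,0.0037,-0.0033],"delta_rot": [0,0,0]},{"gripper": 0.8,"linear": [0.0011,0.0104,-0.0094],"delta_rot": [0,0,0]},{"gripper": 0.8,"linear": [0.0024,0.0251,-0.0227],"delta_rot": [0,0,0]},{"gripper": 0.8,"linear": [0.0024,0.0251,-0.0227],"delta_rot": [0,0,0]},{"gripper": 0.8,"linear": [0.0019,0.0207,-0.0187],"delta_rot": [0,0,0]},{"gripper": 0.8,"linear": [0.0019,0.0207,-0.0187],"delta_rot": [0,0,0]},{"gripper": 0.8,"linear": [0.0019,0.0207,-0.0187],"delta_rot": [0,0,0]}])

```text
clock: 37.95
position: [0.5418, -0.1191, 0.0645]
ee_rot: [0.239, 0.696, 0.622, -0.267]
contact_force: [-0.2, -2.1, 1.4]
width: 0.0299
gripper_force: 124.5
```

```bash
python3 - <<'E'
from h import *
chk('w26')
shot('scene','scene26.png'); blobs('scene26',90,.015,(225,200,345,290),8)
E
```

```text
37.95 [ 0.5418 -0.1191  0.0645] [[0.084, 0.994, -0.073], [0.738, -0.111, -0.665], [-0.669, 0.001, -0.743]] [0.561 0.053 0.15 ] [-0.09 -0.85 -0.52] [ 0.14  0.51  1.78 -0.77  1.2   0.67]
(array([-0.0027, -0.0233,  0.0208]), array([ 0.0003,  0.0014, -0.0001])) [-0.17060105 -2.09476541  1.37506464]
[(100, [49, 87, 134]), (105, [48, 84, 130]), (110, [49, 82, 126]), (115, [58, 97, 132]), (120, [58, 97, 132]), (125, [133, 147, 157]), (130, [135, 150, 161]), (135, [134, 148, 159]), (140, [137, 151, 162]), (145, [135, 149, 159]), (150, [135, 149, 159]), (155, [134, 149, 159]), (160, [165, 175, 167]), (165, [164, 173, 166]), (170, [101, 138, 157]), (175, [125, 167, 185]), (180, [84, 95, 107]), (185, [178, 173, 169]), (190, [189, 183, 179]), (195, [188, 182, 178])]
w [222, 123, 198, 45, 8630] [320.2 145.1] [array([320.5, 145. ]), array([ 44., 197.]), np.float64(90.0)] [ 0.5491 -0.0411  0.06  ]
w [237, 178, 176, 57, 8176] [324.1 206.3] [array([324.5, 206. ]), array([ 56., 175.]), np.float64(90.0)] [ 0.5468 -0.072   0.06  ]
90 [369, 233, 38, 16, 467] [388.8 240.2] [array([387.6, 240.7]), array([1
[... 247 characters left out ...]
array([ 4., 11.]), np.float64(90.0)] [ 0.5377 -0.2003  0.015 ]
90 [263, 207, 18, 19, 160] [270.3 216.5] [array([270.7, 215.9]), array([13.9, 14.8]), np.float64(63.4)] [ 0.4797 -0.1548  0.015 ]
90 [236, 219, 10, 8, 46] [240.4 222.6] [array([240.5, 222.5]), array([10.3,  4.5]), np.float64(31.0)] [ 0.5495 -0.1899  0.015 ]
90 [306, 231, 10, 7, 11] [310.5 234.2] [array([310.4, 234.1]), array([10.8,  0.8]), np.float64(36.9)] [ 0.4659 -0.0224  0.015 ]
90 [264, 239, 9, 5, 9] [268.  241.2] [array([268.1, 241.2]), array([0.4, 8.9]), np.float64(63.4)] [ 0.5552 -0.0775  0.015 ]
90 [252, 241, 83, 36, 1181] [292.6 257.6] [array([294.3, 258.1]), array([32.6, 80.9]), np.float64(81.2)] [0.5592 0.0118 0.015 ]
```

```bash
python3 - <<'E'
from h import *
for f,o,roi in(('w26t','top1',(305,205,380,280)),('scene26','scene1',(245,220,345,295))):
    a=cv2.imread(f'pics/{f}.png');b=cv2.imread(f'pics/{o}.png');h=cv2.cvtColor(a,cv2.COLOR_BGR2HSV)
    m=(cv2.absdiff(a,b).max(2)>22).astype(np.uint8);k=np.zeros_like(m);k[roi[1]:roi[3],roi[0]:roi[2]]=1
    n,l,st,c=cv2.connectedComponentsWithStats(m*k)
    for i in range(1,n):
        if st[i,4]>8: print(f,st[i].tolist(),c[i].round(1),a[l==i].mean(0).round(),b[l==i].mean(0).round(),ray(f,[c[i]],.014)[0],np.percentile(h[l==i],90,axis=0))
E
```

```text
w26t [305, 205, 75, 59, 2950] [345.2 229.7] [ 91. 111. 120.] [ 83. 118. 153.] [ 0.5885 -0.0014  0.014 ] [ 25.  79. 192.]
w26t [305, 240, 13, 40, 302] [309.5 258.5] [103. 130. 145.] [ 65.  94. 129.] [0.5126 0.0893 0.014 ] [ 20.  80. 161.]
scene26 [245, 220, 43, 15, 472] [263.5 225.7] [ 98. 123. 150.] [115. 135. 153.] [ 0.5182 -0.1368  0.014 ] [ 40.9 146.  242. ]
scene26 [285, 251, 14, 14, 105] [291.9 257.2] [ 78. 180. 226.] [ 70. 128. 177.] [0.5583 0.0087 0.014 ] [ 25. 177. 238.]
```

The dowel is in the tray, near (0.558, 0.009). Retreat and return the case to its cradle.

Request:
send_rows(increments=[{"gripper": 0.8,"linear": [-0.001,-0.007,0.008],"delta_rot": [0,0,0]},{"gripper": 0.8,"linear": [-0.002,-0.018,0.025],"delta_rot": [0,0,0]},{"gripper": 0.8,"linear": [-0.002,-0.022,0.05],"delta_rot": [0,0,0]},{"gripper": 0.8,"linear": [-0.002,-0.022,0.08],"delta_rot": [0,0,0]},{"gripper": 0.8,"linear": [-0.002,-0.015,0.1],"delta_rot": [0.06,0.007,0.035]},{"gripper": 0.8,"linear": [-0.002,0,0.11],"delta_rot": [0.14,0.0155,0.082]},{"gripper": 0.8,"linear": [-0.003,0.025,0.112],"delta_rot": [0.22,0.0244,0.128]},{"gripper": 0.8,"linear": [-0.004,0.055,0.112],"delta_rot": [0.3,0.0333,0.175]}])

```text
clock: 38.9
position: [0.537, -0.0631, 0.1769]
ee_rot: [0.143, 0.663, 0.718, -0.159]
contact_force: [0.9, 0.1, -2.8]
width: 0.0298
gripper_force: 124.4
```

```bash
cat >> h.py <<'E'
def lay2(phi,Lx,mx,dz=0):
    p,R=lay(phi,Lx,dz); return p+(.06-mx)*CA, R
E
python3 - <<'E'
from h import *
w=cv2.imread('pics/w26.png'); print([(v,w[v,321].tolist()) for v in range(222,250,3)])
s=get_state()
# fit in w26 pose
d=np.load('pics/w26.npz'); 
s26={'position':np.array([.5418,-.1191,.0645]),'ee_rot':np.array([.239,.696,.622,-.267])}
fit3('w26',s26,(237,178,413,235))
p,R=lay2(.09,.0572,.0532,.08); print(p,diff(p,R)[:2])
E
```

```text
[(222, [184, 180, 176]), (225, [185, 180, 177]), (228, [188, 183, 179]), (231, [188, 184, 180]), (234, [148, 174, 187]), (237, [127, 172, 190]), (240, [127, 171, 190]), (243, [127, 171, 190]), (246, [126, 171, 190]), (249, [126, 171, 189])]
phi,L,MX,lat [ 0.1112  0.0576  0.0513 -0.    ] [ 0.1 -0.1 -0.1  0.   0.8 -1.1  0.1]
phi,L,MX,lat [ 0.1112  0.0576  0.0513 -0.    ] [ 0.1 -0.1 -0.1  0.   0.8 -1.1  0.1]
phi,L,MX,lat [ 0.1112  0.0576  0.0513 -0.    ] [ 0.1 -0.1 -0.1  0.   0.8 -1.1  0.1]
[0.51737017 0.29477587 0.0750315 ] (array([-0.0196,  0.3579, -0.1019]), array([0.5172, 0.0688, 0.2484]))
```

Request:
send_rows(increments=[{"gripper": 0.8,"linear": [-0.002,0.035,0],"delta_rot": [0.08,0.0104,0.0375]},{"gripper": 0.8,"linear": [-0.004,0.075,0],"delta_rot": [0.16,0.0208,0.075]},{"gripper": 0.8,"linear": [-0.006,0.115,0],"delta_rot": [0.24,0.0312,0.1125]},{"gripper": 0.8,"linear": [-0.009,0.16,0],"delta_rot": [0.32,0.0416,0.15]},{"gripper": 0.8,"linear": [-0.011,0.205,0],"delta_rot": [0.4,0.052,0.1875]},{"gripper": 0.8,"linear": [-0.014,0.25,0],"delta_rot": [0.48,0.0624,0.225]},{"gripper": 0.8,"linear": [-0.016,0.29,-0.01],"delta_rot": [0.535,0.0695,0.25]},{"gripper": 0.8,"linear": [-0.018,0.325,-0.03],"delta_rot": [0.535,0.0695,0.25]}])

```text
clock: 39.7
position: [0.5206, 0.2613, 0.1472]
ee_rot: [-0.041, 0.579, 0.814, 0.032]
contact_force: [0.4, -0.5, -3.6]
width: 0.03
gripper_force: 124.4
```

Request:
send_rows(increments=[{"gripper": 0.8,"linear": [-0.001,0.02,-0.025],"delta_rot": [0,0,0]},{"gripper": 0.8,"linear": [-0.002,0.033,-0.05],"delta_rot": [0,0,0]},{"gripper": 0.8,"linear": [-0.002,0.033,-0.065],"delta_rot": [0,0,0]},{"gripper": 0.8,"linear": [-0.002,0.033,-0.07],"delta_rot": [0,0,0]},{"gripper": 0.8,"linear": [-0.002,0.033,-0.07],"delta_rot": [0,0,0]},{"gripper": 0.8,"linear": [-0.002,0.033,-0.07],"delta_rot": [0,0,0]}])

```text
clock: 40.3
position: [0.5181, 0.2938, 0.077]
ee_rot: [-0.041, 0.578, 0.814, 0.031]
contact_force: [0.3, -0.2, -1.7]
width: 0.0295
gripper_force: 124.3
```

```bash
python3 - <<'E'
from h import *
s=wshot('w27'); blobs('w27','w',.06,(222,60,420,245),300); 
p,R=lay2(.111,.0576,.0513,0); print(p,diff(p,R)[:2])
E
```

```text
40.3 [0.5181 0.2938 0.077 ] [[-0.328, 0.944, -0.031], [0.939, 0.33, 0.098], [0.103, 0.003, -0.995]] [0.5   0.342 0.263] [ 0.06 -0.17 -0.98] [ 0.33  0.38  1.65  0.12  1.1  -0.06]
w [237, 166, 176, 69, 9790] [324.3 201.7] [array([324.5, 200. ]), array([ 68., 175.]), np.float64(90.0)] [0.507  0.3226 0.06  ]
[ 0.51633698  0.29774041 -0.00524552] (array([-0.002 ,  0.0038, -0.0826]), array([ 0.006 ,  0.0063, -0.0005]))
```

Request:
send_rows(increments=[{"gripper": 0.8,"linear": [-0.001,0.003,-0.02],"delta_rot": [0,0,0]},{"gripper": 0.8,"linear": [-0.001,0.003,-0.045],"delta_rot": [-0.03,-0.01,0]},{"gripper": 0.8,"linear": [-0.001,0.003,-0.065],"delta_rot": [-0.03,-0.01,0]},{"gripper": 0.8,"linear": [-0.001,0.003,-0.076],"delta_rot": [-0.03,-0.01,0]},{"gripper": 0.8,"linear": [-0.001,0.003,-0.081],"delta_rot": [-0.03,-0.01,0]},{"gripper": 0.8,"linear": [-0.001,0.003,-0.082],"delta_rot": [-0.03,-0.01,0]},{"gripper": 0.8,"linear": [-0.001,0.003,-0.082],"delta_rot": [-0.03,-0.01,0]}])

```text
clock: 41.05
position: [0.5176, 0.2976, -0.0028]
ee_rot: [-0.028, 0.579, 0.815, 0.023]
contact_force: [-2.7, -0.5, 6.9]
width: 0.0299
gripper_force: 125.9
```

Request:
send_rows(increments=[{"gripper": 0.3,"linear": [0,0,0],"delta_rot": [0,0,0]},{"gripper": -0.3,"linear": [0,0,0],"delta_rot": [0,0,0]},{"gripper": -0.3,"linear": [0,0,0],"delta_rot": [0,0,0]},{"gripper": -0.3,"linear": [0,0,0.02],"delta_rot": [0,0,0]},{"gripper": -0.3,"linear": [0,0,0.06],"delta_rot": [0,0,0]},{"gripper": -0.3,"linear": [0,0,0.1],"delta_rot": [-0.03,-0.01,0]},{"gripper": -0.3,"linear": [0,0,0.14],"delta_rot": [-0.06,-0.02,0]},{"gripper": -0.3,"linear": [0,0,0.15],"delta_rot": [-0.06,-0.02,0]}])

```text
clock: 41.85
position: [0.5196, 0.2991, 0.15]
ee_rot: [-0.0, 0.578, 0.816, 0.007]
contact_force: [0.3, 0.4, 0.2]
width: 0.0552
gripper_force: 0.0
```

```bash
python3 - <<'E'
from h import *
s=wshot('w28'); ins(0); blobs('w28','w',.06,(250,0,420,250),300)
c,a=CR,CA;n=np.array([a[1],-a[0],0])
for k in(-.005,0,.005):
    m=c+(.06+k)*a; print(k,proj('w28',[m+.024*Zw,m-.012*a+.024*Zw,m-.12*a+.016*Zw,m+.024*n,m-.024*n]).round(0).tolist())
w=cv2.imread('pics/w28.png');h=cv2.cvtColor(w,cv2.COLOR_BGR2HSV)
m=((h[...,2]>195)&(h[...,1]>50)&(h[...,0]>14)&(h[...,0]<32)).astype(np.uint8);q,l,st,cc=cv2.connectedComponentsWithStats(m)
for i in range(1,q):
    if st[i,4]>600: print('body',st[i].tolist(),cv2.minAreaRect(np.argwhere(l==i)[:,::-1].astype(np.float32)))
shot('scene','scene28.png')
x=cv2.imread('pics/scene28.png');b=cv2.imread('pics/scene1.png');m=(cv2.absdiff(x,b).max(2)>22).astype(np.uint8)
q,l,st,cc=cv2.connectedComponentsWithStats(m)
for i in range(1,q):
    if st[i,4]>8 and 230<cc[i][0]<460 and 180<cc[i][1]<340: print(st[i].tolist(),cc[i].round(1),x[l==i].mean(0).round(),ray('scene28',[cc[i]],.012)[0])
E
```

```text
41.85 [0.5196 0.2991 0.15  ] [[-0.331, 0.944, 0.008], [0.944, 0.331, 0.012], [0.009, 0.011, -1.0]] [0.494 0.363 0.33 ] [ 0.1  -0.25 -0.96] [0.4  0.33 1.53 0.01 1.26 0.06]
along 0.0150 lateral 0.0031 z 0.1494 need [ 0.002  -0.0152 -0.1375] rot [-0.012   0.0066 -0.0019] F [ 0.1 -0.2 -0.3] w 0.0555 41.9
w [279, 148, 78, 26, 1770] [317.3 160.8] [array([317.5, 160.5]), array([25., 77.]), np.float64(90.0)] [0.5017 0.3363 0.06  ]
-0.005 [[319.0, 166.0], [319.0, 186.0], [319.0, 342.0], [357.0, 162.0], [282.0, 162.0]]
0 [[319.0, 157.0], [319.0, 178.0], [319.0, 336.0], [357.0, 154.0], [281.0, 154.0]]
0.005 [[319.0, 148.0], [319.0, 169.0], [319.0, 329.0], [357.0, 146.0], [281.0, 146.0]]
body [511, 128, 129, 136, 4287] ((583.472900390625, 197.17893981933594), (27.131202697753906, 175.44845581054688), 47.290611267089844)
body [291, 172, 55, 160, 7698] ((318.0, 251.5), (159.0, 54.0), 90.0)
[235, 152, 36, 83, 1738] [254.7 199. ] [ 58.  85. 119.] [ 0.4474 -0.256   0.012 ]
[285, 250, 14, 16, 109] [291.9 257.3] [ 79. 182. 228.] [0.5568 0.0068 0.012 ]
[370, 277, 6, 17, 42] [372.1 284.3] [ 59.  92. 128.] [0.5057 0.1995 0.012 ]
[423, 287, 9, 26, 62] [426.8 298.8] [113. 166. 195.] [0.4653 0.3087 0.012 ]
[430, 289, 9, 27, 115] [434.3 302.2] [154. 179. 198.] [0.4633 0.3253 0.012 ]
```

Case is seated within about 4 mm and the dowel is in the tray. Now fetch the pin.

Request:
send_rows(increments=[{"gripper": 0.1,"linear": [0.002,-0.045,0.02],"delta_rot": [0,0,-0.1]},{"gripper": 0.3,"linear": [0.004,-0.094,0.03],"delta_rot": [0,0,-0.2]},{"gripper": 0.3,"linear": [0.006,-0.143,0.03],"delta_rot": [0,0,-0.335]},{"gripper": 0.3,"linear": [0.008,-0.192,0.03],"delta_rot": [0,0,-0.335]},{"gripper": 0.3,"linear": [0.01,-0.241,0.03],"delta_rot": [0,0,-0.335]},{"gripper": 0.3,"linear": [0.012,-0.29,0.03],"delta_rot": [0,0,-0.335]},{"gripper": 0.3,"linear": [0.014,-0.339,0.03],"delta_rot": [0,0,-0.335]},{"gripper": 0.3,"linear": [0.016,-0.388,0.03],"delta_rot": [0,0,-0.335]}])

```text
clock: 42.75
position: [0.5309, -0.0929, 0.1721]
ee_rot: [-0.005, 0.707, 0.707, 0.002]
contact_force: [1.7, 1.2, 0.4]
width: 0.0295
gripper_force: 0.0
```

Request:
send_rows(increments=[{"gripper": 0.3,"linear": [0.001,-0.045,0],"delta_rot": [0,0,0]},{"gripper": 0.3,"linear": [0.002,-0.09,-0.02],"delta_rot": [0,0,0]},{"gripper": 0.3,"linear": [0.003,-0.111,-0.06],"delta_rot": [0,0,0]},{"gripper": 0.3,"linear": [0.003,-0.111,-0.1],"delta_rot": [0,0,0]},{"gripper": 0.3,"linear": [0.003,-0.111,-0.13],"delta_rot": [0,0,0]},{"gripper": 0.3,"linear": [0.003,-0.111,-0.13],"delta_rot": [0,0,0]},{"gripper": 0.3,"linear": [0.003,-0.111,-0.13],"delta_rot": [0,0,0]}])

```text
clock: 43.45
position: [0.5345, -0.2018, 0.0431]
ee_rot: [-0.004, 0.707, 0.707, 0.003]
contact_force: [-0.1, -0.0, 0.2]
width: 0.0302
gripper_force: 0.0
```

```bash
python3 - <<'E'
from h import *
s=wshot('w29'); print(s['width']); blobs('w29',90,.007,(270,230,390,470),60)
R=np.c_[[0,1,0],[1,0,0],[0,0,-1]]; print(diff(np.array([.539,-.201,-.033]),R)[:2])
P=[[.539,-.201+k,.012] for k in(-.014,.014)];print(proj('w29',P).tolist())
E
```

```text
43.45 [ 0.5345 -0.2018  0.0431] [[-0.001, 1.0, -0.002], [1.0, 0.001, 0.01], [0.01, -0.002, -1.0]] [ 0.535 -0.133  0.224] [-0.   -0.27 -0.96] [-0.49  0.4   1.73  0.01  1.02 -0.49]
0.030210661513844664
90 [326, 230, 24, 51, 1165] [337.4 254.1] [array([337.5, 255. ]), array([50., 23.]), np.float64(90.0)] [ 0.5407 -0.2041  0.007 ]
90 [303, 416, 85, 29, 1129] [348.3 427.2] [array([344.8, 429. ]), array([24.4, 85.7]), np.float64(84.1)] [ 0.5483 -0.3125  0.007 ]
(array([ 0.0032,  0.0013, -0.0775]), array([-0.0082,  0.0009, -0.0014]))
[[334.2, 276.9], [334.6, 225.0]]
```

Request:
send_rows(increments=[{"gripper": 0.3,"linear": [0.006,-0.001,-0.02],"delta_rot": [-0.008,0,0]},{"gripper": 0.3,"linear": [0.006,-0.001,-0.045],"delta_rot": [-0.008,0,0]},{"gripper": 0.3,"linear": [0.006,-0.001,-0.065],"delta_rot": [-0.008,0,0]},{"gripper": 0.3,"linear": [0.006,-0.001,-0.076],"delta_rot": [-0.008,0,0]},{"gripper": 0.3,"linear": [0.006,-0.001,-0.079],"delta_rot": [-0.008,0,0]},{"gripper": 0.3,"linear": [0.006,-0.001,-0.08],"delta_rot": [-0.008,0,0]}], newtons=60)

```text
clock: 44.1
position: [0.5424, -0.2033, -0.0348]
ee_rot: [0.001, 0.706, 0.708, 0.001]
contact_force: [-0.8, 0.5, 0.1]
width: 0.03
gripper_force: 0.0
```

Request:
send_rows(increments=[{"gripper": 0.6,"linear": [0,0,0],"delta_rot": [0,0,0]},{"gripper": 1,"linear": [0,0,0.001],"delta_rot": [0,0,0]},{"gripper": 1,"linear": [0,0,0.001],"delta_rot": [0,0,0]},{"gripper": 1,"linear": [0,0,0.001],"delta_rot": [0,0,0]},{"gripper": 1,"linear": [0,0,0.001],"delta_rot": [0,0,0]}])

```text
clock: 44.6
position: [0.5419, -0.2032, -0.0341]
ee_rot: [0.001, 0.707, 0.708, 0.0]
contact_force: [-0.2, -0.5, 4.5]
width: 0.0088
gripper_force: 59.0
```

Gripped at 8.8 mm with 59 N. Lift and carry it to the tray.

Request:
send_rows(increments=[{"gripper": 1,"linear": [0,0,0.01],"delta_rot": [0,0,0]},{"gripper": 1,"linear": [0,0,0.03],"delta_rot": [0,0,0]},{"gripper": 1,"linear": [0,0,0.06],"delta_rot": [0,0,0]},{"gripper": 1,"linear": [0,0,0.09],"delta_rot": [0,0,0]},{"gripper": 1,"linear": [-0.003,0.02,0.11],"delta_rot": [0,0,0]},{"gripper": 1,"linear": [-0.008,0.055,0.115],"delta_rot": [0,0,0]},{"gripper": 1,"linear": [-0.013,0.095,0.115],"delta_rot": [0,0,0]},{"gripper": 1,"linear": [-0.018,0.135,0.115],"delta_rot": [0,0,0]}])

```text
clock: 45.4
position: [0.5233, -0.067, 0.0812]
ee_rot: [0.001, 0.707, 0.707, 0.001]
contact_force: [-0.4, 0.9, 0.3]
width: 0.0091
gripper_force: 58.8
```

Request:
send_rows(increments=[{"gripper": 1,"linear": [-0.004,0.04,0],"delta_rot": [0,0,0]},{"gripper": 1,"linear": [-0.008,0.075,0],"delta_rot": [0,0,0]},{"gripper": 1,"linear": [-0.009,0.088,-0.01],"delta_rot": [0,0,0]},{"gripper": 1,"linear": [-0.009,0.088,-0.03],"delta_rot": [0,0,0]},{"gripper": 1,"linear": [-0.009,0.088,-0.05],"delta_rot": [0,0,0]},{"gripper": 1,"linear": [-0.009,0.088,-0.05],"delta_rot": [0,0,0]}])

```text
clock: 46.0
position: [0.512, 0.0199, 0.0279]
ee_rot: [-0.002, 0.706, 0.708, -0.002]
contact_force: [-0.6, 0.3, -0.4]
width: 0.0093
gripper_force: 58.8
```

```bash
python3 - <<'E'
from h import *
s=wshot('w30'); print(s['width'],s['gripper_force'],s['contact_force'])
def cc(f,roi):
    x=cv2.imread(f'pics/{f}.png');h=cv2.cvtColor(x,cv2.COLOR_BGR2HSV)
    m=((h[...,0]>15)&(h[...,0]<30)&(h[...,1]>130)&(h[...,2]>185)).astype(np.uint8)
    k=np.zeros_like(m);k[roi[1]:roi[3],roi[0]:roi[2]]=1
    q,l,st,c=cv2.connectedComponentsWithStats(m*k)
    for i in range(1,q):
        if st[i,4]>15: print(f,st[i].tolist(),c[i].round(1),x[l==i].mean(0).round(),ray(f,[c[i]],.014)[0])
cc('w30',(180,100,460,470)); shot('scene','scene30.png'); cc('scene30',(225,200,345,295)); shot('top','top30.png'); cc('top30',(300,200,450,290))
E
```

```text
46.0 [0.512  0.0199 0.0279] [[-0.002, 1.0, -0.005], [1.0, 0.002, 0.0], [0.0, -0.005, -1.0]] [0.513 0.09  0.208] [-0.01 -0.28 -0.96] [-0.1   0.34  1.88 -0.    0.93 -0.1 ]
0.009255650710988744 58.76951515674591 [-0.60445878  0.25088912 -0.35983056]
w30 [395, 252, 56, 80, 2452] [421.6 292.7] [ 90. 174. 205.] [0.5586 0.0052 0.014 ]
w30 [309, 277, 31, 80, 1930] [324.6 315.2] [ 93. 178. 209.] [ 0.5115 -0.0071  0.014 ]
scene30 [311, 231, 4, 5, 17] [312.3 233.1] [ 78. 178. 228.] [ 0.4588 -0.0234  0.014 ]
scene30 [285, 247, 25, 19, 145] [294.  256.2] [ 77. 170. 217.] [0.5523 0.0093 0.014 ]
```

Request:
send_rows(increments=[{"gripper": 1,"linear": [0,0,-0.015],"delta_rot": [0,0,0]},{"gripper": 1,"linear": [0,0,-0.03],"delta_rot": [0,0,0]},{"gripper": 1,"linear": [0,0,-0.045],"delta_rot": [0,0,0]},{"gripper": 1,"linear": [0,0,-0.049],"delta_rot": [0,0,0]},{"gripper": 1,"linear": [0,0,-0.049],"delta_rot": [0,0,0]},{"gripper": 0.55,"linear": [0,0,-0.049],"delta_rot": [0,0,0]},{"gripper": 0.55,"linear": [0,0,-0.049],"delta_rot": [0,0,0]},{"gripper": 0.55,"linear": [0,0,-0.049],"delta_rot": [0,0,0]}])

```text
clock: 46.95
position: [0.5163, 0.0198, -0.0177]
ee_rot: [0.002, 0.707, 0.708, 0.001]
contact_force: [1.8, -0.8, 0.6]
width: 0.0191
gripper_force: 1.2
```

Request:
send_rows(increments=[{"gripper": 0.55,"linear": [0,0,0.02],"delta_rot": [0,0,0]},{"gripper": 0.55,"linear": [0,0,0.06],"delta_rot": [0,0,0]},{"gripper": 0.55,"linear": [0,0,0.1],"delta_rot": [0,0,0]},{"gripper": 0.55,"linear": [0,0,0.14],"delta_rot": [0,0,0]},{"gripper": 0.55,"linear": [-0.01,-0.02,0.18],"delta_rot": [0,0,0]},{"gripper": 0.55,"linear": [-0.02,-0.05,0.2],"delta_rot": [0,0,0]},{"gripper": 0.55,"linear": [-0.02,-0.06,0.2],"delta_rot": [0,0,0]},{"gripper": 0.55,"linear": [-0.02,-0.06,0.2],"delta_rot": [0,0,0]}])

```text
clock: 47.75
position: [0.4941, -0.0408, 0.1814]
ee_rot: [0.0, 0.707, 0.707, 0.0]
contact_force: [0.1, 0.5, -0.1]
width: 0.0193
gripper_force: 0.0
```

```bash
cat >> h.py <<'E'
def cc(f,roi,z=.014,smin=130):
    x=cv2.imread(f'pics/{f}.png');h=cv2.cvtColor(x,cv2.COLOR_BGR2HSV)
    m=((h[...,0]>15)&(h[...,0]<30)&(h[...,1]>smin)&(h[...,2]>185)).astype(np.uint8)
    k=np.zeros_like(m);k[roi[1]:roi[3],roi[0]:roi[2]]=1
    q,l,st,c=cv2.connectedComponentsWithStats(m*k)
    for i in range(1,q):
        if st[i,4]>15: print(f,st[i].tolist(),c[i].round(1),[np.round(v,1) for v in cv2.minAreaRect(np.argwhere(l==i)[:,::-1].astype(np.float32))],ray(f,[c[i]],z)[0])
E
python3 - <<'E'
from h import *
s=wshot('w31'); print(s['width'],s['gripper_force']); cc('w31',(150,20,500,470))
shot('scene','scene31.png'); cc('scene31',(225,200,345,295)); shot('top','top31.png'); cc('top31',(300,200,450,290))
E
```

```text
47.75 [ 0.4941 -0.0408  0.1814] [[0.001, 1.0, 0.001], [1.0, -0.001, 0.0], [0.0, 0.001, -1.0]] [0.494 0.03  0.361] [-0.   -0.28 -0.96] [-0.22  0.16  1.69  0.    1.29 -0.22]
0.019326209182753927 0.0
w31 [344, 103, 15, 38, 415] [350.9 121.5] [array([351. , 121.5]), array([37., 14.]), np.float64(90.0)] [0.5139 0.0209 0.014 ]
w31 [389, 114, 35, 50, 854] [406.1 139. ] [array([406.1, 139. ]), array([24.5, 49. ]), np.float64(14.0)] [0.5575 0.0076 0.014 ]
scene31 [296, 247, 19, 11, 71] [307.5 251.9] [array([305.8, 250.8]), array([17.9,  9. ]), np.float64(14.0)] [0.5202 0.0208 0.014 ]
scene31 [285, 250, 14, 16, 119] [292.1 257.3] [array([292.2, 257. ]), array([17. ,  8.2]), np.float64(54.0)] [0.5583 0.0092 0.014 ]
top31 [334, 237, 6, 9, 34] [336.1 240.7] [array([336.5, 241. ]), array([8., 5.]), np.float64(90.0)] [0.5594 0.0217 0.014 ]
top31 [330, 256, 7, 6, 29] [332.6 258.3] [array([333. , 258.5]), array([5., 6.]), np.float64(90.0)] [0.5139 0.0305 0.014 ]
```

Pin (0.514,0.021) and dowel (0.558,0.008) both lie in the tray. Final check on the can and the case, then hand in.

```bash
python3 - <<'E'
from h import *
x=cv2.imread('pics/scene31.png')
h=cv2.cvtColor(x,cv2.COLOR_BGR2HSV)
for v in(145,165,185,200): 
    r=np.where((h[v,160:235,1]<60)&(h[v,160:235,2]>120))[0]+160; print(v,r.min() if len(r) else None,r.max() if len(r) else None)
print(proj('scene31',[[.555,-.354,0],[.555,-.354,.15]]).tolist())
d=cv2.absdiff(cv2.imread('pics/scene28.png'),x).max(2)[270:330,360:445]; print('case region change',(d>25).sum())
print(sign_off())
E
```

```text
145 188 234
165 184 234
185 188 234
200 191 213
[[202.1, 205.5], [192.3, 155.6]]
case region change 0
the job is handed in; nothing more can be done
None
```

Handed in at about 48 s. At hand-in the oil can was on the cork disc, the dowel and pin were in the tray, and the case was in its cradle about 4 mm off. The dowel and pin first fell onto the table when the case swung in my first grip. I pushed the dowel back into the mouth and knocked it out into the tray on the strip, and placed the pin in the tray by hand, so the pin did not drop out of the case as the task described.

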